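# Build up the pressing stack for a brass bush

### The job

Build up the pressing stack on the square steel press plate, each part upright and centred on the one below: first the dark plain support ring, then the gear with the tall hub, hub upward, then the brass bush from the wooden rack standing on end on the gear's hub, and last the steel packing block lying flat on top of the bush. Leave the steel bush and the white insulator standing in their pockets in the rack, and let go of the finished stack.

Things in the scene. Friction and masses are not known exactly. Their poses are not given: they have to be found in the camera images.
- press_plate: target: square plain steel plate 110 x 110 mm, 12 mm thick, with a dark 25 mm spot in the middle and four dark slots (painted-on depth, the top is flat); fixed to the bench. Origin at the centre of its underside, z up, x and y along its edges; its top is at +12 mm.
- support_ring: loose plain dark steel ring, outer diameter 60 mm, bore 38 mm, 25 mm high, lying flat on the bench. Origin at the centre of its underside, z along its axis (up).
- gear: loose steel gear: toothed disc 65 mm over the teeth and 14 mm thick, with a round hub 32 mm in diameter standing on it from 14 to 38 mm height, bore 20 mm. Lies hub upward. Origin at the centre of its underside, z along its axis towards the hub. It is easiest gripped by the hub. (Not the wider, flatter gear by the vice at the back of the bench, which is scenery.)
- brass_bush: loose yellow brass bush (short thick tube), outer diameter 34 mm, 30 mm high, standing on end in one of the three pockets of the rack. Origin at the centre of its underside, z up.
- packing_block: loose plain grey steel block, 32 mm (its x) by 45 mm (its y) by 28 mm high (its z), lying on the bench. Origin at the centre of its underside.
- rack: wooden block 146 mm long (its x), 54 mm wide (its y), 20 mm high, fixed to the bench, with three round pockets of 40 mm diameter and 8 mm depth in a row along its x, at -46, 0 and +46 mm. Things in it stand on the pocket floors 12 mm above the bench. Neighbours leave only 10 to 20 mm between them along the row, too little for a finger; in front of and behind the row (along its y) there is room. Origin at the centre of its underside.
- steel_bush: loose grey steel bush, diameter 28 mm, 22 mm high, standing in another pocket of the rack; to be left there. Origin at the centre of its underside, z up.
- insulator: loose white porcelain insulator, diameter 34 mm, 46 mm high, standing in the remaining pocket of the rack; to be left there. Origin at the centre of its underside, z up.
- bolt: bystander: a loose dark bolt with nut, 70 mm long (its y), 27 mm wide, 23 mm high, lying among the parts on the bench. Origin at the centre of its underside.
Mind the look-alikes: they are no part of the job. Of the things shaped like the support_ring, the steel one is meant.

How it is judged:
By the outcome, as a careful person would: the job done as asked, in the order asked, and still so for the second after the job is handed in, with the robot touching nothing.
It also fails if it takes over 134 s, if anything falls off the work surface, if the arm or the gripper's body presses on something with over 40 N, if the wrist force passes 120 N, or if a joint passes its speed limit or range.

### The arm

A 6-joint arm with a two-finger parallel gripper is mounted at the origin on a cart in front of the work surface, level with it; the furniture and walls round the work are solid. World frame = base frame: x ahead of the robot, y to its left, z up, the work surface at z = 0. Lengths are in m, angles in rad, forces in N, time in s.
With the tool pointing down it reaches from about 0.25 to 0.725 m from the base axis. Payload 4 kg.
Tool frame: the origin (TCP) lies where the fingers leave the gripper's body, on its centre line; the fingertips stand 73 mm ahead of it and the grasp point (between the pads) lies 54 mm ahead of it (bot.tip_reach is the z of the fingertips in the tool frame, in m); z points along the fingers, x is the direction in which the jaws open and shut, and the axes are right-handed (so a half turn about z gives the same grasp; the last joint's range is limited). The gripper opens to 85 mm and grips with 20 to 120 N. Pads are 22 mm wide; open, the fingers measure 114 mm over their backs; the gripper's body (76 mm by 85 mm) begins 54 mm behind the grasp point. The pads swing forward as they close: fully open they stand 13 mm farther back than shut.
Start: joints at [-1.167, 0.241, 0.005, 1.335, 0, 1.571], TCP at [0.196, -0.46, 0.304] pointing down, gripper open.
Joint ranges: [-2.72, 2.72], [-1.05, 1.87], [-1.09, 1.28], [-1.99, 2.15], [-1.42, 1.44], [-3.14, 3.14]. Speed limits (rad/s): [2.79, 2.79, 3.14, 3.14, 3.14, 3.14].

### API

Orientations are given as a unit quaternion [x, y, z, w].
In Python, from workcell import bot, vision, job_done gives the robot as it stands.
- The arm moves only by the tool drive_tool, never from a script. Its argument "steps" is one flat list of numbers, 7 for each row, row after row: the shift along the tool's x, y, z in m, then the turn, a rotation vector about the tool's x, y, z in degrees, then the closure, from -1 (fully open) to 1 (shut). A call has 1 to 8 rows; each row shifts and turns the commanded pose from where the row before left it, along the tool's axes as they then stand; what a row does not reach is not made up. A row lasts 1/12 s, in which the tool goes at most 41.7 mm and 7.16 degrees, less where a joint would pass 70% of its speed; a pose out of reach is approached as far as the arm can. A call is refused whole if a number of a shift passes 0.0417 or a number of a turn 7.16, either way. A call with a gripper value outside its range is refused whole. The fingers move at their own pace and stop on an object; the grip force is fixed at half the most. Time passes only in rows, so rows that do not move let the fingers close. It gives the time, the measured TCP pose, the force and the opening at its end, in the units of the state.
- bot.get_obs(): the state, without advancing time (a new reading comes with each control period).
- vision.camera(name): name is "scene" or "top" or "wrist"; returns (picture, depth): 400x640x3 uint8, red, green, blue; 400x640 float32, m along the optical axis (not along the pixel's ray), 0 where there is no reading.
- vision.camera_model(name): a dict with "mtx" (3x3 intrinsics, pixels), "rvec" (rotation vector, rad) and "tvec" (3), from world to camera coordinates, as OpenCV has them. Camera axes: x right, y down, z forward; pixel columns grow to the right and rows downward; lengths in m; the calibration is good to about 2 mm. A picture is of the moment at which its call begins: read the wrist's pose just before it. camera_model takes no time and is no camera call; for the wrist camera it gives the pose at the moment of the call.
- job_done(): hands the job in, once; it reports no verdict.
The state is a dict: "clock": time; "joint_pos": joint angles; "joint_vel": joint speeds; "tau": joint torques, N m; "eef_pos": TCP position; "tool_rot": TCP orientation; "ft_force": force on the tool from outside, world axes, zero at the start; "ft_torque": the same for the moment, N m; "grip_width": finger opening in m.
Only numpy, scipy, OpenCV 4.12 (cv2) and the standard library are available. Lean on these libraries where they do the work, as an engineer would, in place of code of your own. Each camera call takes 0.05 s, during which the arm holds its last target.

## Working session

There is one attempt and no reset: what is moved stays moved. The work goes in short steps, Python scripts to look and compute and a tool call to move; the robot and the scene stay as the last step left them, time stands still between calls to the robot, and variables do not carry over. Pictures are saved under pics/ and viewed, and the job is handed in when it is done.

Besides the shell and the picture viewer there is one more tool, called by a JSON object that holds its "api" and its "payload", one argument or row to a line. drive_tool: Moves the arm, as the interface text tells. Its arguments: {"type":"object","properties":{"steps":{"type":"array"}},"required":["steps"]}

```bash
mkdir -p pics; ls; cat > h.py <<'E'
from workcell import bot, vision, job_done
import numpy as np, cv2
def cap(name,fn=None):
    m=vision.camera_model(name); p,d=vision.camera(name)
    if fn: cv2.imwrite('pics/'+fn,p[:,:,::-1])
    np.savez('pics/'+name+'.npz',p=p,d=d,**{k:np.array(m[k],float) for k in('mtx','rvec','tvec')})
    return p,d,m
def RT(m):
    return cv2.Rodrigues(np.array(m['rvec'],float))[0], np.array(m['tvec'],float).reshape(3)
def ray(m,uv,z):
    R,t=RT(m); c=-R.T@t
    K=np.array(m['mtx']); v=R.T@np.linalg.inv(K)@np.array([uv[0],uv[1],1.])
    return c+v*(z-c[2])/v[2]
def cloud(d,m):
    R,t=RT(m);K=np.array(m['mtx'])
    v,u=np.mgrid[0:d.shape[0],0:d.shape[1]]
    P=np.stack([(u-K[0,2])/K[0,0]*d,(v-K[1,2])/K[1,1]*d,d],-1)
    W=(P-t)@R
    W[d<=0]=np.nan
    return W
E
python3 - <<'E'
from h import *
cap('scene','scene1.png');p,d,m=cap('top','top1.png')
o=bot.get_obs();print(o['clock'],o['eef_pos'],o['tool_rot'],o['grip_width'],bot.tip_reach)
R,t=RT(m);print(-R.T@t,R)
E
```

```text
pics
0.1 [ 0.19629002 -0.45940445  0.30310798] [ 8.34539424e-01 -5.50947450e-01 -7.77155532e-04 -5.03219636e-04] 0.08568801424607786 0.0726
[ 0.39687893 -0.03372462  1.3695945 ] [[ 0.02025242 -0.99961774 -0.01882043]
 [-0.99609787 -0.01855661 -0.0862826 ]
 [ 0.08590038  0.02049442 -0.99609292]]
```

View pics/top1.png

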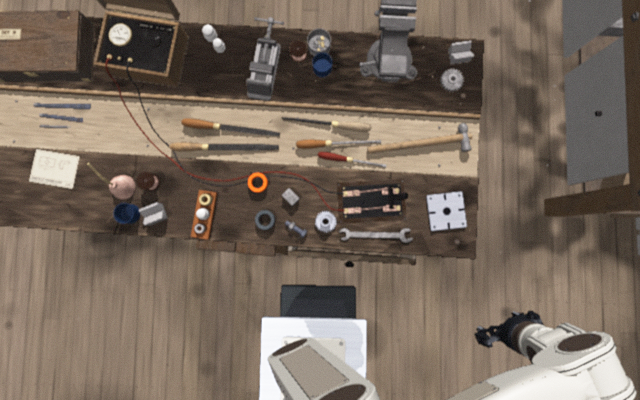

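View pics/scene1.png

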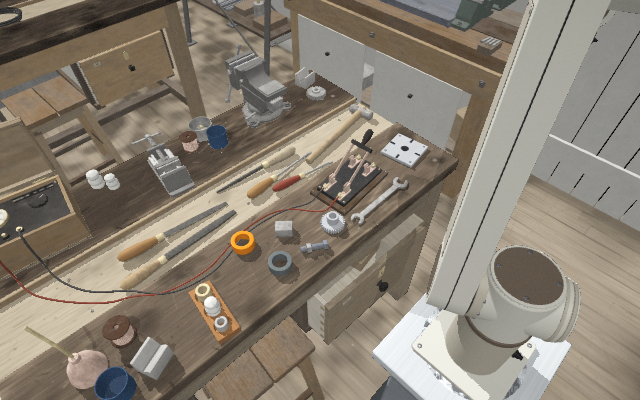

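The top view shows these candidates:
- **Ring:** dark ring (264,220), chosen. The orange ring at (258,183) is the look-alike.
- **Gear:** small hubbed gear (325,222), chosen. The flat gear at (452,79) is scenery.
- **Block:** small grey block (290,197), chosen. The bracket at (152,213) is scenery.
- **Rack:** at (203,215), with the yellow part on top, white in the middle and grey at the bottom.
- **Bolt:** at (296,229).
- **Plate:** at (447,211).

Next I'll check these choices in a close crop.

```bash
python3 - <<'E'
from h import *
f=np.load('pics/top.npz');p=f['p'][:,:,::-1]
a=cv2.resize(p[165:250,185:345],None,fx=4.8,fy=4.8,interpolation=cv2.INTER_CUBIC)
b=cv2.resize(p[185:240,420:475],None,fx=3,fy=3,interpolation=cv2.INTER_CUBIC)
c=np.zeros((a.shape[0]+b.shape[0],a.shape[1],3),np.uint8);c[:a.shape[0]]=a;c[a.shape[0]:,:b.shape[1]]=b
cv2.imwrite('pics/crop1.png',c)
W=cloud(f['d'],f)
for n,u,v in [('ring',264,220),('ringrim',256,220),('gear',325,222),('gearhub',319,222),('block',290,197),('plate',447,211),('bench',270,200),('bolt',296,229),('brass',204,199),('ins',202,214),('steel',199,229),('orange',258,183),('toaster',370,200)]:
    print(n,W[v,u].round(3))
E
```

```text
ring [0.446 0.16  0.004]
ringrim [0.445 0.181 0.023]
gear [ 0.444 -0.029 -0.   ]
gearhub [ 0.443 -0.011  0.014]
block [0.517 0.079 0.03 ]
plate [ 0.484 -0.401  0.018]
bench [0.509 0.143 0.003]
bolt [0.42  0.059 0.014]
brass [0.507 0.346 0.014]
ins [0.458 0.337 0.06 ]
steel [0.414 0.357 0.016]
orange [ 0.562  0.183 -0.001]
toaster [ 0.512 -0.165  0.029]
```

View pics/crop1.png

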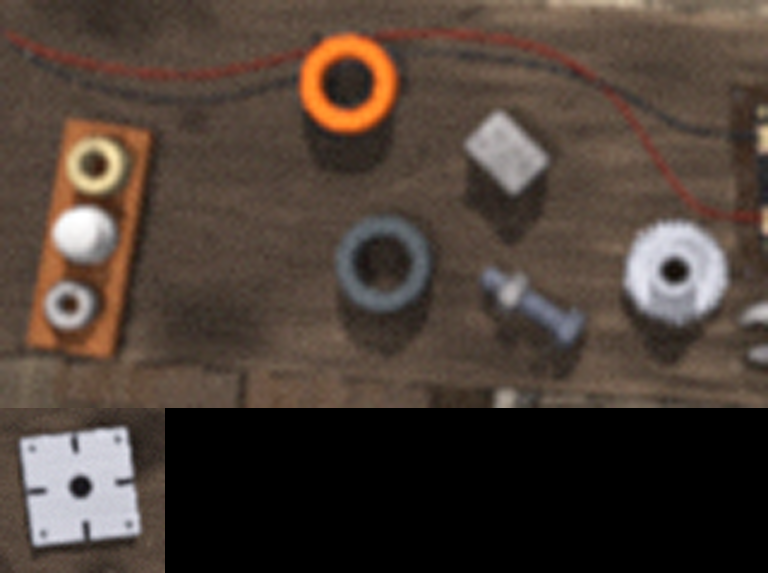

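The crop confirms the choices: the dark ring is at crop (383,264), the gear at (675,271), the block at (507,152) and brass at the top end of the rack. Now I'll measure.

```bash
python3 - <<'E'
from h import *
f=np.load('pics/top.npz');p=f['p']
hsv=cv2.cvtColor(p,cv2.COLOR_RGB2HSV)
print(f['mtx'])
for n,u,v in [('ring',256,220),('gear',318,222),('block',290,197),('plate',440,205),('brass',199,199),('ins',202,214),('steel',196,229),('bench',270,200),('rack',210,212)]:
    print(n,hsv[v,u],p[v,u])
def comp(mask,u,v,z,n):
    nl,l,s,c=cv2.connectedComponentsWithStats(mask.astype(np.uint8))
    b=l[v-6:v+7,u-6:u+7].ravel();b=b[b>0]
    i=np.bincount(b).argmax()
    cs,_=cv2.findContours((l==i).astype(np.uint8),cv2.RETR_EXTERNAL,cv2.CHAIN_APPROX_NONE)
    c=max(cs,key=cv2.contourArea); r=cv2.minAreaRect(c)
    W=np.array([ray(f,q[0],z)[:2] for q in c],np.float32)
    rw=cv2.minAreaRect(W*1000)
    print(n,s[i],r[0],'world rect mm',rw)
V=hsv[...,2].astype(int);S=hsv[...,1].astype(int)
comp((V>150)&(S<50),447,205,.012,'plate')
comp((V>110)&(S<60),290,197,.028,'block')
comp((V>110)&(S<80),320,222,.014,'gear')
comp((S>120)&(V>100)&(hsv[...,0]<20),210,212,.02,'rack')
comp((hsv[...,0]>80)&(hsv[...,0]<130)&(V>50)&(S>25),256,220,.025,'ring')
E
```

```text
[[441.72745194   0.         317.74405047]
 [  0.         441.72745194 199.00199009]
 [  0.           0.           1.        ]]
ring [100  21 110] [101 107 110]
gear [123  10 232] [224 223 232]
block [  6   8 157] [157 153 152]
plate [120  12 215] [205 205 215]
brass [ 19  96 217] [217 188 135]
ins [ 20   3 237] [237 236 234]
steel [  0   3 171] [171 169 169]
bench [15 79 77] [77 65 53]
rack [ 12 177 118] [118  68  36]
plate [ 427  192   40   39 1164] (446.2615966796875, 210.59231567382812) world rect mm ((485.8468933105469, -399.6755065917969), (109.67192077636719, 108.81149291992188), 7.35045051574707)
block [282 188  17  17 162] (289.7500305175781, 196.25) world rect mm ((519.4685668945312, 79.6109619140625), (47.84230041503906, 32.394126892089844), 46.133235931396484)
gear [312 211  25  21 354] (325.4655456542969, 220.58624267578125) world rect mm ((447.86517333984375, -30.852642059326172), (63.997982025146484, 67.27523803710938), 24.410207748413086)
rack [190 190  26  50 422] (202.9513702392578, 214.10906982421875) world rect mm ((460.24658203125, 345.88885498046875), (56.93788528442383, 149.29798889160156), 82.26696014404297)
ring [256 211  18  19  82] (264.5, 220.0) world rect mm ((445.5365905761719, 155.07244873046875), (54.942359924316406, 52.00996017456055), 1.662489652633667)
```

{"api": "drive_tool", "payload": {
  "steps": [0, 0, 0, 0, 0, -7.15, -1, 0, 0, 0, 0, 0, -7.15, -1, 0, 0, 0, 0, 0, -7.15, -1, 0, 0, 0, 0, 0, -7.15, -1, 0, 0, 0, 0, 0, -7.15, -1, 0, 0, 0, 0, 0, -7.15, -1, 0, 0, 0, 0, 0, -7.15, -1, 0, 0, 0, 0, 0, -7.15, -1]
}}

```text
clock: 0.77
eef_pos: [0.1963, -0.4595, 0.3034]
tool_rot: [0.997, -0.081, -0.0, -0.001]
ft_force: [0.0, 0.2, -0.1]
grip_width: 0.0857
```

{"api": "drive_tool", "payload": {
  "steps": [0, 0, 0, 0, 0, -7.15, -1, 0, 0, 0, 0, 0, -7.15, -1, 0, 0, 0, 0, 0, -7.15, -1, 0, 0, 0, 0, 0, -7.15, -1, 0, 0, 0, 0, 0, -7.15, -1, 0, 0, 0, 0, 0, -7.15, -1, 0, 0, 0, 0, 0, -7.15, -1, 0, 0, 0, 0, 0, -7.15, -1]
}}

```text
clock: 1.43
eef_pos: [0.1963, -0.4595, 0.3034]
tool_rot: [0.914, 0.406, 0.0, -0.001]
ft_force: [0.7, -0.2, 0.1]
grip_width: 0.0856
```

{"api": "drive_tool", "payload": {
  "steps": [0, 0, 0, 0, 0, -7.15, -1, 0, 0, 0, 0, 0, -7.15, -1, 0, 0, 0, 0, 0, -7.15, -1, 0, 0, 0, 0, 0, -7.15, -1, 0, 0, 0, 0, 0, -7.15, -1, 0, 0, 0, 0, 0, -6.7, -1, 0, 0, 0, 0, 0, 0, -1]
}}

```text
clock: 2.02
eef_pos: [0.1964, -0.4595, 0.3034]
tool_rot: [0.707, 0.708, 0.0, -0.001]
ft_force: [0.6, 0.3, -0.0]
grip_width: 0.0853
```

```bash
python3 - <<'E'
from h import *
m=vision.camera_model('wrist');R,t=RT(m);print(-R.T@t,R,m['mtx'])
E
```

```text
[ 0.11475357 -0.45955839  0.37301263] [[-2.20708523e-03  9.99997255e-01  7.86496487e-04]
 [ 9.47074946e-01  1.83780908e-03  3.21007273e-01]
 [ 3.21004946e-01  1.45336153e-03 -9.47076403e-01]] [[336.39627036   0.         321.75012582]
 [  0.         336.39627036 198.73452835]
 [  0.           0.           1.        ]]
```

{"api": "drive_tool", "payload": {
  "steps": [0.0085, 0.035, 0, 0, 0, 0, -1, 0.0085, 0.035, 0, 0, 0, 0, -1, 0.0085, 0.035, 0, 0, 0, 0, -1, 0.0085, 0.035, 0, 0, 0, 0, -1, 0.0085, 0.035, 0, 0, 0, 0, -1, 0.0085, 0.035, 0, 0, 0, 0, -1, 0.0085, 0.035, 0, 0, 0, 0, -1, 0, 0, 0, 0, 0, 0, -1]
}}

```text
clock: 2.68
eef_pos: [0.447, -0.3981, 0.3024]
tool_rot: [0.706, 0.708, 0.001, 0.0]
ft_force: [0.2, 0.3, -0.5]
grip_width: 0.0853
```

```bash
python3 - <<'E'
from h import *
print(bot.get_obs()['eef_pos'])
cap('wrist','w_plate.png')
import shutil;shutil.copy('pics/wrist.npz','pics/w_plate.npz')
E
```

```text
[ 0.44698915 -0.39810743  0.30244653]
```

View pics/w_plate.png

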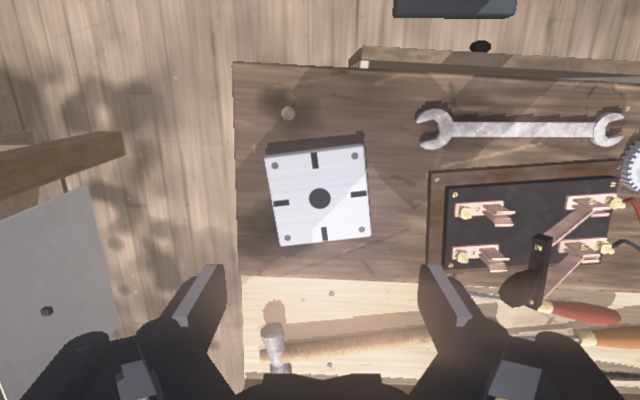

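The plate is at (320,197), with its dark spot at the centre. Now the spot, then move over the ring.

```bash
cat >> h.py <<'E'
def blob(f,mask,u,v,z,n,hull=False,k=6):
    nl,l,s,c=cv2.connectedComponentsWithStats(mask.astype(np.uint8))
    b=l[v-k:v+k+1,u-k:u+k+1].ravel();b=b[b>0]
    i=np.bincount(b).argmax()
    cs,_=cv2.findContours((l==i).astype(np.uint8),cv2.RETR_EXTERNAL,cv2.CHAIN_APPROX_NONE)
    c=max(cs,key=cv2.contourArea)
    W=np.array([ray(f,q[0],z)[:2] for q in c],np.float32)*1000
    e=cv2.fitEllipse(W)
    print(n,s[i],'rect',np.round(cv2.minAreaRect(W)[0],1),np.round(cv2.minAreaRect(W)[1],1),round(cv2.minAreaRect(W)[2],1),'ell',np.round(e[0],1),np.round(e[1],1))
    return c,W
E
python3 - <<'E'
from h import *
f=np.load('pics/w_plate.npz');g=cv2.cvtColor(f['p'],cv2.COLOR_RGB2GRAY)
blob(f,g<100,320,197,.012,'spot')
blob(f,g>150,300,190,.012,'plate')
W=cloud(f['d'],f);print(W[185,300],W[110,260])
E
```

```text
spot [310 189  20  19 305] rect [ 487.4 -399.9] [21.5 21.5] 0.2 ell [ 487.5 -400.1] [21.8 21.9]
plate [ 264  146  108  101 8024] rect [ 487.8 -399.8] [108.6 109.3] 7.4 ell [ 487.3 -398.3] [119.8 126.7]
[ 0.47251707 -0.42180046  0.01059545] [ 0.39209687 -0.46402189 -0.00064926]
```

{"api": "drive_tool", "payload": {
  "steps": [0.04, -0.005, 0, 0, 0, 0, -1, 0.04, -0.005, 0, 0, 0, 0, -1, 0.04, -0.005, 0, 0, 0, 0, -1, 0.04, -0.005, 0, 0, 0, 0, -1, 0.04, -0.005, 0, 0, 0, 0, -1, 0.04, 0, 0, 0, 0, 0, -1, 0.04, 0, 0, 0, 0, 0, -1, 0.04, 0, 0, 0, 0, 0, -1]
}}

```text
clock: 3.4
eef_pos: [0.415, -0.0794, 0.304]
tool_rot: [0.709, 0.705, -0.0, 0.0]
ft_force: [1.1, 0.3, -0.4]
grip_width: 0.0855
```

{"api": "drive_tool", "payload": {
  "steps": [0.04, 0, 0, 0, 0, 0, -1, 0.04, 0, 0, 0, 0, 0, -1, 0.04, 0, 0.01, 0, 0, 0, -1, 0.04, 0, 0.02, 0, 0, 0, -1, 0.04, 0, 0.03, 0, 0, 0, -1, 0.03, 0, 0.03, 0, 0, 0, -1, 0, 0, 0, 0, 0, 0, -1, 0, 0, 0, 0, 0, 0, -1]
}}

```text
clock: 4.07
eef_pos: [0.4148, 0.1398, 0.2191]
tool_rot: [0.707, 0.707, -0.002, -0.001]
ft_force: [1.2, -0.5, 0.8]
grip_width: 0.0855
```

```bash
python3 - <<'E'
from h import *
print(bot.get_obs()['eef_pos'])
cap('wrist','w_ring.png')
import shutil;shutil.copy('pics/wrist.npz','pics/w_ring.npz')
E
```

```text
[0.41481308 0.13977807 0.21908924]
```

View pics/w_ring.png

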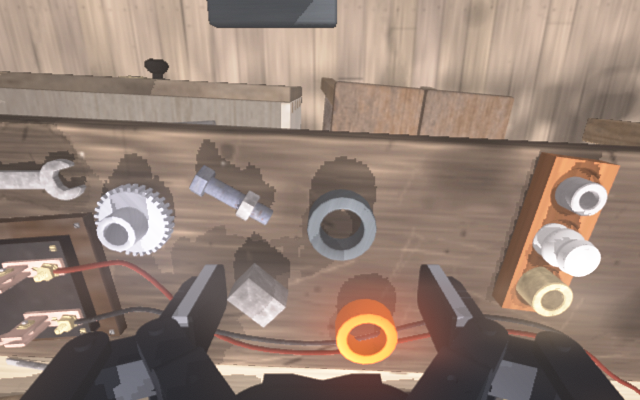

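Wrist view: dark ring at (341,228), orange ring (367,338), gear (130,222), block (257,295), and rack parts at steel (582,196), insulator (572,252) and brass (547,292).

```bash
python3 - <<'E'
from h import *
f=np.load('pics/w_ring.npz');p=f['p'].astype(int);W=cloud(f['d'],f)
def fit(name,u0,u1,v0,v1,zl,zh,z):
    M=np.zeros(p.shape[:2],bool);M[v0:v1,u0:u1]=True
    M&=(W[...,2]>zl)&(W[...,2]<zh)
    P=W[M][:,:2]*1000
    print(name,M.sum(),'medz',np.median(W[M][:,2]).round(4),'bbox mid',((P.max(0)+P.min(0))/2).round(1),(P.max(0)-P.min(0)).round(1),'mean',P.mean(0).round(1),'rect',[np.round(x,1) for x in cv2.minAreaRect(P.astype(np.float32))], 'circ',[np.round(x,1) for x in cv2.minEnclosingCircle(P.astype(np.float32))])
fit('ring',295,390,170,275,.022,.03,.025)
fit('gearhub',80,185,170,270,.034,.042,.038)
fit('geardisc',80,185,170,270,.010,.018,.014)
fit('block',215,300,250,335,.024,.033,.028)
fit('brass',510,585,260,320,.038,.046,.042)
fit('ins',525,610,215,280,.05,.065,.058)
fit('steel',545,615,165,225,.03,.037,.034)
# colour: ring top
d=p[...,0]-p[...,2]
m=(d<8); m[:170]=0;m[275:]=0;m[:,:295]=0;m[:,390:]=0
blob(f,m,341,240,.025,'ringcol',k=20)
b=np.zeros(m.shape,bool);b[215:245,320:362]=~m[215:245,320:362]
x=blob(f,b,341,228,.025,'bore')
b=f['d'];print([W[228,u].round(3) for u in (312,318,341,362,370)])
E
```

```text
ring 2101 medz 0.0243 bbox mid [449.6 156.2] [59.3 58.7] mean [448.1 156.1] rect [array([449.6, 156.1]), array([59.2, 58.5]), np.float64(4.2)] circ [array([449.7, 156.2]), np.float64(29.9)]
gearhub 769 medz 0.0372 bbox mid [447.9 -29.5] [31.6 31.4] mean [447.2 -28.7] rect [array([447.9, -29.3]), array([31.3, 31.4]), np.float64(84.4)] circ [array([448.1, -29.4]), np.float64(16.4)]
geardisc 3187 medz 0.0135 bbox mid [456.1 -40. ] [81.5 86.4] mean [450.3 -34.5] rect [array([458.9, -42.8]), array([ 67.9, 100.2]), np.float64(43.5)] circ [array([459. , -42.8]), np.float64(50.2)]
block 1547 medz 0.0274 bbox mid [521.1  79.2] [52.2 53.1] mean [520.1  79.4] rect [array([521.5,  79.1]), array([45. , 33.1]), np.float64(46.0)] circ [array([521.2,  79.2]), np.float64(26.9)]
brass 843 medz 0.0411 bbox mid [496.2 338. ] [56.5 34.8] mean [505.7 337.1] rect [array([499. , 332.5]), array([53.7, 33.6]), np.float64(32.8)] circ [array([496. , 336.9]), np.float64(28.6)]
ins 941 medz 0.0544 bbox mid [463.3 344.3] [27.8 28.5] mean [461.5 341.8] rect [array([463.2, 344.5]), array([28.5, 27.1]), np.float64(82.0)] circ [array([463. , 344.2]), np.float64(14.6)]
steel 741 medz 0.0331 bbox mid [419.2 352.5] [28.1 29.2] mean [418.5 352.4] rect [array([419.1, 353. ]), array([28.1, 27.9]), np.float64(74.6)] circ [array([418.8, 352.5]), np.float64(14.8)]
ringcol [ 307  189   69   71 2961] rect [445.5 156. ] [64.3 58.2] 0.1 ell [446.2 155.9] [57.8 64.8]
bore [321 215  40  24 778] rect [446.8 155.4] [21.2 33.1] 0.1 ell [445.8 155.5] [22.3 33.9]
[array([0.448, 0.131, 0.024]), array([0.448, 0.136, 0.024]), array([ 0.459,  0.158, -0.001]), array([0.451, 0.175, 0.017]), array([0.449, 0.181, 0.024])]
```

{"api": "drive_tool", "payload": {
  "steps": [0.0082, 0.0174, 0.03, 0, 0, 0, -1, 0.0082, 0.0174, 0.03, 0, 0, 0, -1, 0, 0, 0.03, 0, 0, 0, -1, 0, 0, 0.025, 0, 0, 0, -1, 0, 0, 0.015, 0, 0, 0, -1, 0, 0, 0.01, 0, 0, 0, -1, 0, 0, 0.004, 0, 0, 0, -1, 0, 0, 0, 0, 0, 0, -1]
}}

```text
clock: 4.78
eef_pos: [0.4519, 0.1546, 0.077]
tool_rot: [0.708, 0.706, -0.0, 0.0]
ft_force: [0.0, 0.5, 1.2]
grip_width: 0.0855
```

{"api": "drive_tool", "payload": {
  "steps": [0, 0, 0, 0, 0, 0, 1, 0, 0, 0, 0, 0, 0, 1, 0, 0, 0, 0, 0, 0, 1, 0, 0, 0, 0, 0, 0, 1, 0, 0, 0, 0, 0, 0, 1, 0, 0, 0, 0, 0, 0, 1]
}}

```text
clock: 5.28
eef_pos: [0.4525, 0.1561, 0.079]
tool_rot: [0.707, 0.707, 0.001, 0.001]
ft_force: [-2.0, -1.7, 8.5]
grip_width: 0.0579
```

{"api": "drive_tool", "payload": {
  "steps": [0, 0, -0.015, 0, 0, 0, 1, 0, 0, -0.03, 0, 0, 0, 1, 0, 0, -0.035, 0, 0, 0, 1, 0, 0, -0.035, 0, 0, 0, 1, -0.02, 0, -0.01, 0, 0, 0, 1, -0.036, 0, 0, 0, 0, 0, 1, -0.04, 0, 0, 0, 0, 0, 1, -0.04, 0, 0, 0, 0, 0, 1]
}}

```text
clock: 5.95
eef_pos: [0.4513, 0.0192, 0.2031]
tool_rot: [0.706, 0.708, 0.001, 0.001]
ft_force: [-0.1, -0.4, -2.7]
grip_width: 0.0579
```

{"api": "drive_tool", "payload": {
  "steps": [-0.04, 0, 0, 0, 0, 0, 1, -0.04, 0, 0, 0, 0, 0, 1, -0.04, 0, 0, 0, 0, 0, 1, -0.04, 0, 0, 0, 0, 0, 1, -0.04, 0, 0, 0, 0, 0, 1, -0.04, 0.01, 0, 0, 0, 0, 1, -0.04, 0.01, 0, 0, 0, 0, 1, -0.04, 0.01, 0, 0, 0, 0, 1]
}}

```text
clock: 6.62
eef_pos: [0.4801, -0.3013, 0.2018]
tool_rot: [0.707, 0.707, -0.0, -0.001]
ft_force: [1.5, 1.2, -1.0]
grip_width: 0.0582
```

{"api": "drive_tool", "payload": {
  "steps": [-0.04, 0.008, 0, 0, 0, 0, 1, -0.03, 0, 0, 0, 0, 0, 1, -0.02, 0, 0, 0, 0, 0, 1, -0.01, 0, 0, 0, 0, 0, 1, 0, 0, 0, 0, 0, 0, 1, 0, 0, 0, 0, 0, 0, 1, 0, 0, 0, 0, 0, 0, 1]
}}

```text
clock: 7.2
eef_pos: [0.4892, -0.3983, 0.2019]
tool_rot: [0.707, 0.707, 0.0, -0.001]
ft_force: [-0.0, 0.6, -2.4]
grip_width: 0.0579
```

```bash
cat >> h.py <<'E'
def fit(f,name,u0,u1,v0,v1,zl,zh):
    W=cloud(f['d'],f);M=np.zeros(W.shape[:2],bool);M[v0:v1,u0:u1]=True
    M&=(W[...,2]>zl)&(W[...,2]<zh)
    nl,l,s,c=cv2.connectedComponentsWithStats(M.astype(np.uint8))
    M=l==(1+s[1:,4].argmax())
    P=W[M][:,:2]*1000;q=P.astype(np.float32)
    print(name,M.sum(),'z',np.median(W[M][:,2]).round(4),'bbox mid',((P.max(0)+P.min(0))/2).round(1),(P.max(0)-P.min(0)).round(1),'rect',[np.round(x,1) for x in cv2.minAreaRect(q)],'circ',[np.round(x,1) for x in cv2.minEnclosingCircle(q)])
E
python3 - <<'E'
from h import *
print(bot.get_obs()['eef_pos'],bot.get_obs()['tool_rot'],bot.get_obs()['grip_width'])
p,d,m=cap('wrist','w2.png')
W=cloud(d,m); print(bot.get_obs()['eef_pos'])
E
```

```text
[ 0.48923333 -0.39829576  0.201858  ] [ 7.06732214e-01  7.07480842e-01  2.22812800e-04 -6.21248027e-04] 0.0579003978024218
[ 0.48935295 -0.3981374   0.20197454]
```

View pics/w2.png

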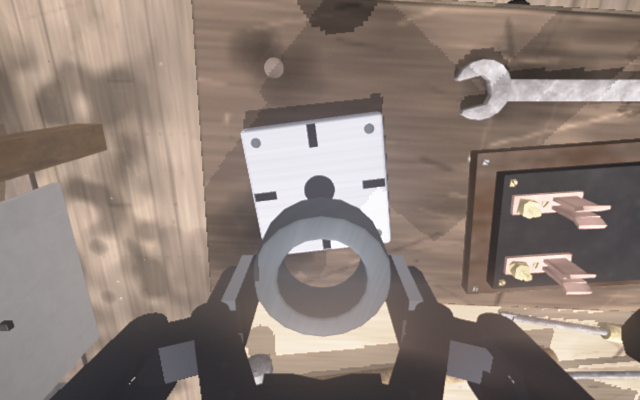

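The ring is held level, with its face at (323,265) and the plate spot at (319,188). I'll measure both in this one frame.

```bash
python3 - <<'E'
from h import *
f=np.load('pics/wrist.npz');W=cloud(f['d'],f)
print([W[v,u].round(3) for u,v in [(267,265),(380,265),(323,325),(320,150)]])
z=W[325,323,2]
fit(f,'ring',255,395,195,340,z-.004,z+.004)
g=cv2.cvtColor(f['p'],cv2.COLOR_RGB2GRAY)
fit(f,'plate',230,400,100,200,.008,.016)
m=(g<110);m[200:]=0
blob(f,m,319,188,.012,'spot')
c=(g>150);c[250:]=0
for u,v in [(241,129),(381,112)]: print(ray(f,(u,v),.012))
E
```

```text
[array([ 0.479, -0.421,  0.148]), array([ 0.479, -0.374,  0.147]), array([ 0.509, -0.397,  0.147]), array([ 0.456, -0.399,  0.012])]
ring 8683 z 0.147 bbox mid [ 486.2 -397.2] [60.6 60.4] rect [array([ 486.3, -397.3]), array([59.2, 60.4]), np.float64(85.1)] circ [array([ 488.1, -398.1]), np.float64(32.2)]
plate 10975 z 0.0115 bbox mid [ 461.9 -402.7] [ 69.7 117.4] rect [array([ 468.3, -402.9]), array([ 71.1, 110.1]), np.float64(7.2)] circ [array([ 469.4, -402.6]), np.float64(64.6)]
spot [305 176  29  24 589] rect [ 486.1 -400.1] [19.3 22.7] 0.1 ell [ 487.  -400.1] [20.6 23.7]
[ 0.43961957 -0.45942279  0.012     ]
[ 0.42689035 -0.35361916  0.012     ]
```

{"api": "drive_tool", "payload": {
  "steps": [-0.002, 0.001, 0.02, 0, 0, 0, 1, 0, 0, 0.03, 0, 0, 0, 1, 0, 0, 0.03, 0, 0, 0, 1, 0, 0, 0.015, 0, 0, 0, 1, 0, 0, 0.007, 0, 0, 0, 1, 0, 0, 0.003, 0, 0, 0, 1, 0, 0, 0, 0, 0, 0, 1, 0, 0, 0, 0, 0, 0, 1]
}}

```text
clock: 7.92
eef_pos: [0.4913, -0.4021, 0.0985]
tool_rot: [0.707, 0.707, 0.0, 0.001]
ft_force: [0.4, -0.1, -1.2]
grip_width: 0.0579
```

```bash
python3 - <<'E'
from h import *
print(bot.get_obs()['eef_pos'],bot.get_obs()['ft_force'])
p,d,f=cap('wrist','w3.png')
W=cloud(d,f)
zz=W[200:400,260:400,2];z=np.nanmedian(zz[(zz>.03)&(zz<.05)]);print(z)
fit(f|{'d':d},'ring',240,420,180,370,z-.004,z+.004)
E
```

```text
[ 0.49129521 -0.40207259  0.09849203] [ 0.38333199 -0.09819641 -1.20302341]
0.043366954988453735
ring 9191 z 0.0436 bbox mid [ 488.2 -398.5] [59.5 77.1] rect [array([ 489., -402.]), array([62.8, 60.5]), np.float64(48.9)] circ [array([ 483.8, -398.5]), np.float64(38.6)]
```

View pics/w3.png

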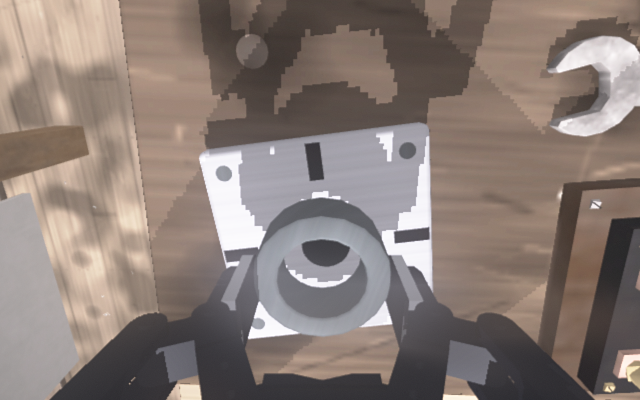

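```bash
cat >> h.py <<'E'
def hole(f,name,u,v,z,tol=.003):
    """rim of the hole round pixel u,v in the top face at height z"""
    W=cloud(f['d'],f); M=~(np.abs(W[...,2]-z)<tol)
    nl,l,s,c=cv2.connectedComponentsWithStats(M.astype(np.uint8),connectivity=4)
    i=l[v,u]
    cs,_=cv2.findContours((l==i).astype(np.uint8),cv2.RETR_EXTERNAL,cv2.CHAIN_APPROX_NONE)
    c=max(cs,key=cv2.contourArea)
    Q=np.array([ray(f,q[0],z)[:2] for q in c],np.float32)*1000
    e=cv2.fitEllipse(Q);print(name,s[i][4],'hole ell',np.round(e[0],1),np.round(e[1],1),'circ',[np.round(x,1) for x in cv2.minEnclosingCircle(Q)])
E
python3 - <<'E'
from h import *
f=np.load('pics/wrist.npz')
hole(f,'ring',324,265,.0436)
g=cv2.cvtColor(f['p'],cv2.COLOR_RGB2GRAY)
for uv in [(201,154),(428,125)]: print(ray(f,uv,.012)*1000)
E
```

```text
ring 5059 hole ell [ 487.1 -402. ] [35.6 36.5] circ [array([ 487.1, -402.1]), np.float64(18.6)]
[ 440.74584096 -458.67842821   12.        ]
[ 427.23967918 -353.72265382   12.        ]
```

{"api": "drive_tool", "payload": {
  "steps": [0.001, 0, 0.003, 0, 0, 0, 1, 0, 0, 0, 0, 0, 0, 1, 0, 0, 0, 0, 0, 0, 1]
}}

```text
clock: 8.22
eef_pos: [0.4904, -0.401, 0.0943]
tool_rot: [0.707, 0.707, 0.0, 0.0]
ft_force: [0.2, 0.1, -3.5]
grip_width: 0.0582
```

```bash
python3 - <<'E'
from h import *
print(bot.get_obs()['eef_pos'],bot.get_obs()['ft_force'])
cap('wrist','w4.png')
f=np.load('pics/wrist.npz');W=cloud(f['d'],f)
zz=W[200:400,260:400,2];z=np.nanmedian(zz[(zz>.03)&(zz<.05)]);print(z)
hole(f,'ring',324,265,z)
print(bot.get_obs()['eef_pos'])
E
```

```text
[ 0.49036922 -0.4010037   0.09434545] [ 0.2030266   0.14774821 -3.53993964]
0.03936647597966457
ring 5051 hole ell [ 486.2 -400.9] [35.5 36.5] circ [array([ 486.4, -400.9]), np.float64(18.6)]
[ 0.49032912 -0.40101114  0.09421626]
```

{"api": "drive_tool", "payload": {
  "steps": [0.001, 0.001, 0.0022, 0, 0, 0, 1, 0, 0, 0, 0, 0, 0, 1, 0, 0, 0, 0, 0, 0, 1]
}}

```text
clock: 8.52
eef_pos: [0.4912, -0.3998, 0.0914]
tool_rot: [0.707, 0.707, -0.0, -0.0]
ft_force: [0.3, -0.8, -2.7]
grip_width: 0.0581
```

```bash
python3 - <<'E'
from h import *
print(bot.get_obs()['eef_pos'],bot.get_obs()['ft_force'])
cap('wrist')
f=np.load('pics/wrist.npz');W=cloud(f['d'],f)
zz=W[200:400,260:400,2];z=np.nanmedian(zz[(zz>.03)&(zz<.05)]);print(z)
hole(f,'ring',324,265,z)
E
```

```text
[ 0.49121917 -0.39977819  0.09140908] [ 0.28920987 -0.80977658 -2.71375205]
0.036463926083266845
ring 5055 hole ell [ 486.9 -399.6] [35.6 36.4] circ [array([ 487. , -399.7]), np.float64(18.5)]
```

{"api": "drive_tool", "payload": {
  "steps": [0, 0, 0, 0, 0, 0, -1, 0, 0, 0, 0, 0, 0, -1, 0, 0, 0, 0, 0, 0, -1, 0, 0, 0, 0, 0, 0, -1, 0, 0, -0.03, 0, 0, 0, -1, 0, -0.01, -0.04, 0, 0, 0, -1, 0, -0.01, -0.04, 0, 0, 0, -1, 0, -0.01, 0, 0, 0, 0, -1]
}}

```text
clock: 9.23
eef_pos: [0.4644, -0.4027, 0.2111]
tool_rot: [0.707, 0.707, 0.001, 0.008]
ft_force: [1.1, -0.9, 1.6]
grip_width: 0.0854
```

```bash
python3 - <<'E'
from h import *
print(bot.get_obs()['eef_pos'])
cap('wrist','w5.png')
f=np.load('pics/wrist.npz');W=cloud(f['d'],f)
fit(f,'ring',200,450,120,360,.033,.041)
E
```

```text
[ 0.46437823 -0.40271862  0.21111739]
ring 2538 z 0.0363 bbox mid [ 488.4 -399.9] [60.3 59.5] rect [array([ 487.9, -399.8]), array([59.3, 58.8]), np.float64(29.1)] circ [array([ 488.4, -400.2]), np.float64(30.2)]
```

View pics/w5.png

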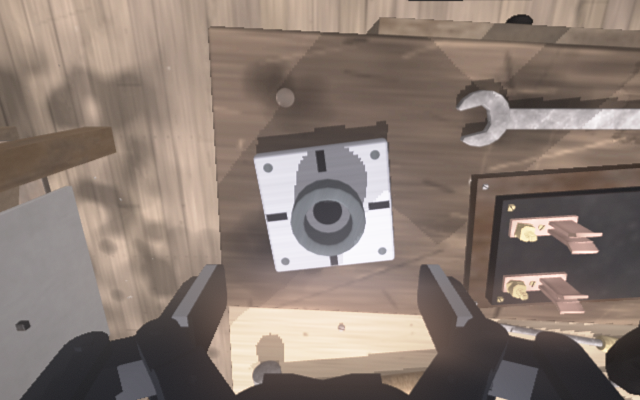

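{"api": "drive_tool", "payload": {
  "steps": [0.04, 0, 0, 0, 0, 0, -1, 0.04, 0, 0, 0, 0, 0, -1, 0.04, 0, 0, 0, 0, 0, -1, 0.04, -0.005, 0, 0, 0, 0, -1, 0.04, -0.005, 0, 0, 0, 0, -1, 0.04, -0.005, 0, 0, 0, 0, -1, 0.04, -0.005, 0, 0, 0, 0, -1, 0.04, 0, 0, 0, 0, 0, -1]
}}

```text
clock: 9.95
eef_pos: [0.4397, -0.078, 0.2009]
tool_rot: [0.707, 0.707, -0.0, -0.001]
ft_force: [0.8, 0.5, 0.0]
grip_width: 0.0856
```

{"api": "drive_tool", "payload": {
  "steps": [0.03, 0, 0.01, 0, 0, 0, -1, 0.016, 0, 0.01, 0, 0, 0, -1, 0.006, 0, 0, 0, 0, 0, -1, 0, 0, 0, 0, 0, 0, -1, 0, 0, 0, 0, 0, 0, -1]
}}

```text
clock: 10.37
eef_pos: [0.4415, -0.0282, 0.1816]
tool_rot: [0.707, 0.707, -0.0, 0.0]
ft_force: [0.7, -0.3, 0.5]
grip_width: 0.0856
```

```bash
python3 - <<'E'
from h import *
print(bot.get_obs()['eef_pos'],bot.get_obs()['tool_rot'])
cap('wrist','w6.png')
f=np.load('pics/wrist.npz');W=cloud(f['d'],f)
fit(f,'hub',230,420,120,360,.034,.042)
E
```

```text
[ 0.44154736 -0.02822289  0.18164895] [ 7.07109782e-01  7.07103717e-01 -2.45394252e-04  1.68769696e-04]
hub 983 z 0.0372 bbox mid [447.8 -29.7] [31.4 31.2] rect [array([447.6, -29.6]), array([30.8, 31. ]), np.float64(35.0)] circ [array([447.7, -29.8]), np.float64(15.9)]
```

View pics/w6.png

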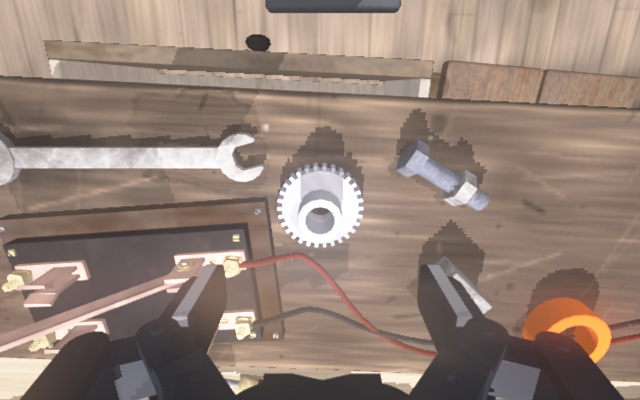

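Gear at (321,210), with its hub rim facing the camera. The lever board's corner at (262,200) is close to where the left finger goes, so I'll partly close the gripper before descending.

{"api": "drive_tool", "payload": {
  "steps": [-0.0015, 0.0075, 0, 0, 0, 0, -0.2, 0, 0, 0, 0, 0, 0, -0.2, 0, 0, 0.02, 0, 0, 0, -0.2, 0, 0, 0.03, 0, 0, 0, -0.2, 0, 0, 0.02, 0, 0, 0, -0.2, 0, 0, 0.012, 0, 0, 0, -0.2, 0, 0, 0.006, 0, 0, 0, -0.2, 0, 0, 0, 0, 0, 0, -0.2]
}}

```text
clock: 11.08
eef_pos: [0.4483, -0.0301, 0.0925]
tool_rot: [0.708, 0.707, -0.001, -0.001]
ft_force: [0.0, 0.4, -0.0]
grip_width: 0.0509
```

```bash
python3 - <<'E'
from h import *
o=bot.get_obs();print(o['eef_pos'],o['ft_force'],o['grip_width'])
cap('wrist','w7.png')
E
```

```text
[ 0.44833249 -0.03005827  0.09248783] [ 0.02224406  0.43773208 -0.04088693] 0.05091897318278147
```

View pics/w7.png

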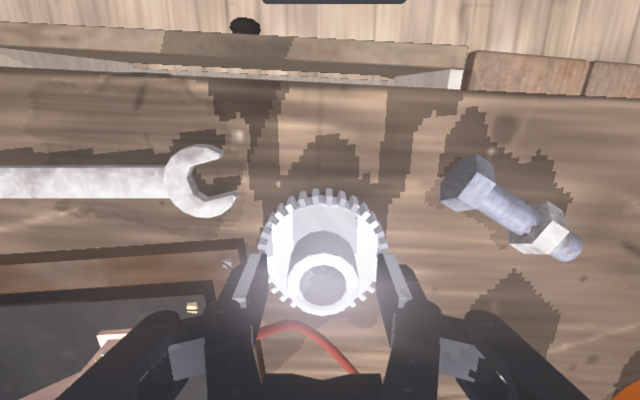

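The hub at (322,280) is centred between the fingers. Closing.

{"api": "drive_tool", "payload": {
  "steps": [0, 0, 0, 0, 0, 0, 1, 0, 0, 0, 0, 0, 0, 1, 0, 0, 0, 0, 0, 0, 1, 0, 0, 0, 0, 0, 0, 1, 0, 0, 0, 0, 0, 0, 1]
}}

```text
clock: 11.55
eef_pos: [0.45, -0.0297, 0.095]
tool_rot: [0.707, 0.707, 0.001, 0.001]
ft_force: [0.3, -0.2, 6.4]
grip_width: 0.0293
```

{"api": "drive_tool", "payload": {
  "steps": [0, 0, -0.015, 0, 0, 0, 1, 0, 0, -0.03, 0, 0, 0, 1, 0, 0, -0.035, 0, 0, 0, 1, -0.01, 0, -0.03, 0, 0, 0, 1, -0.03, 0.005, 0, 0, 0, 0, 1, -0.04, 0.005, 0, 0, 0, 0, 1, -0.04, 0.005, 0, 0, 0, 0, 1, -0.04, 0.005, 0, 0, 0, 0, 1]
}}

```text
clock: 12.22
eef_pos: [0.4669, -0.186, 0.2044]
tool_rot: [0.706, 0.708, 0.004, -0.006]
ft_force: [-11.2, 46.8, 26.7]
grip_width: 0.0293
```

{"api": "drive_tool", "payload": {
  "steps": [-0.04, 0.005, 0, 0, 0, 0, 1, -0.04, 0.005, 0, 0, 0, 0, 1, -0.04, 0.005, 0, 0, 0, 0, 1, -0.04, 0.005, 0, 0, 0, 0, 1, -0.03, 0, 0, 0, 0, 0, 1, -0.015, 0, 0, 0, 0, 0, 1, -0.005, 0, 0, 0, 0, 0, 1, 0, 0, 0, 0, 0, 0, 1]
}}

```text
clock: 12.88
eef_pos: [0.4884, -0.4004, 0.2034]
tool_rot: [0.708, 0.706, 0.0, -0.0]
ft_force: [-0.5, 0.3, -0.7]
grip_width: -0.0001
```

{"api": "drive_tool", "payload": {
  "steps": [0, 0, 0, 0, 0, 0, 1, 0, 0, 0, 0, 0, 0, 1]
}}

```text
clock: 13.05
eef_pos: [0.4889, -0.3979, 0.2037]
tool_rot: [0.707, 0.708, 0.0, -0.0]
ft_force: [-0.7, -0.0, 0.1]
grip_width: 0.0001
```

```bash
python3 - <<'E'
from h import *
o=bot.get_obs();print(o['eef_pos'],o['ft_force'],o['grip_width'],o['tool_rot'])
cap('wrist','w8.png')
f=np.load('pics/wrist.npz');W=cloud(f['d'],f)
print([W[v,u].round(4) for u,v in [(322,305),(300,300),(345,300),(322,225),(322,215)]])
E
```

```text
[ 0.4889166  -0.39787171  0.20374133] [-0.7269646  -0.02210407  0.09351205] 9.780273854311705e-05 [ 7.06639028e-01  7.07574099e-01  1.88436813e-04 -3.78733387e-04]
[array([ 0.4844, -0.3976,  0.1683]), array([ 0.4765, -0.4051,  0.1763]), array([ 0.4764, -0.3898,  0.1763]), array([ 0.5087, -0.3974,  0.0368]), array([ 0.5072, -0.3973,  0.0199])]
```

View pics/w8.png

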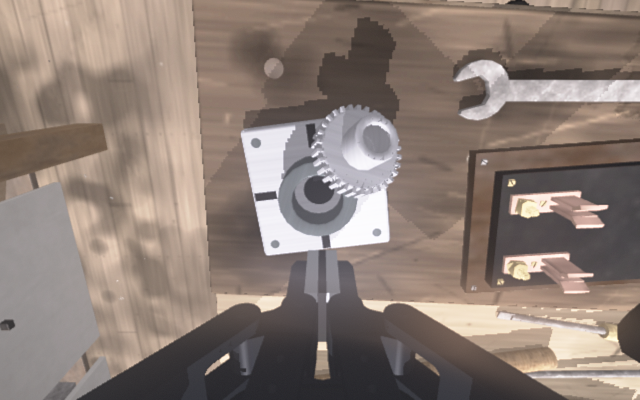

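The gear hit the lever switch's handle on the way over and was knocked out of the grip. It now shows at (358,150), near the plate. I'll hold still and look again.

{"api": "drive_tool", "payload": {
  "steps": [0, 0, -0.02, 0, 0, 0, -0.2, 0, -0.02, -0.02, 0, 0, 0, -0.2, 0, -0.02, -0.02, 0, 0, 0, -0.2, 0, 0, 0, 0, 0, 0, -0.2, 0, 0, 0, 0, 0, 0, -0.2]
}}

```text
clock: 13.52
eef_pos: [0.4491, -0.3988, 0.2658]
tool_rot: [0.707, 0.707, 0.0, 0.002]
ft_force: [0.4, 0.6, 0.4]
grip_width: 0.0514
```

```bash
python3 - <<'E'
from h import *
o=bot.get_obs();print(o['eef_pos'],o['ft_force'],o['grip_width'],o['tool_rot'])
cap('wrist','w9.png');cap('scene','s2.png')
E
```

```text
[ 0.44906094 -0.39884635  0.2658184 ] [0.42607295 0.60720764 0.41096209] 0.05137356670687754 [7.07013817e-01 7.07197009e-01 2.80959994e-04 1.94279015e-03]
```

View pics/w9.png

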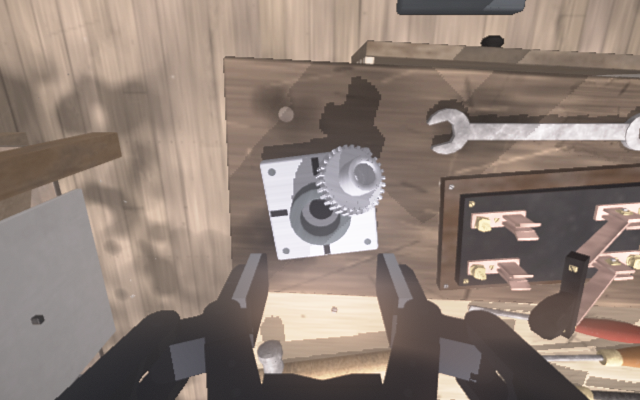

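View pics/s2.png

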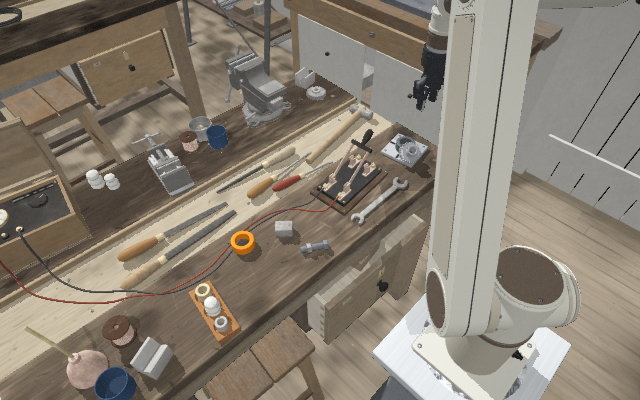

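The gear is at rest at (350,180), hub upward, leaning with one side on the ring. It's recoverable, so I'll measure its tilt and the lever's height.

```bash
python3 - <<'E'
from h import *
f=np.load('pics/wrist.npz');W=cloud(f['d'],f);p=f['p']
a=cv2.resize(p[130:280,250:400,::-1],None,fx=4,fy=4,interpolation=cv2.INTER_CUBIC);cv2.imwrite('pics/crop9.png',a)
L=W[230:340,520:600].reshape(-1,3);L=L[L[:,2]>.03];i=L[:,2].argmax();print('lever max',L[i].round(3),np.percentile(L[:,2],99))
H=np.round(W[150:220:6,318:388:6,2]*1000);print(H)
fit(f,'ring',270,350,190,250,.031,.041)
def plane(u0,u1,v0,v1):
    P=W[v0:v1,u0:u1].reshape(-1,3);P=P[np.isfinite(P[:,0])]
    return P
# normals via RANSAC on gear region
P=W[145:218,316:388].reshape(-1,3);P=P[np.isfinite(P[:,0])&(P[:,2]>.022)]
rng=np.random.default_rng(0)
for k in range(3):
    best=0
    for _ in range(800):
        a,b,c=P[rng.choice(len(P),3,False)];n=np.cross(b-a,c-a);l=np.linalg.norm(n)
        if l<1e-5: continue
        n/=l;s=(abs((P-a)@n)<.0012)
        if s.sum()>best: best=s.sum();S=s
    Q=P[S];c=Q.mean(0);n=np.linalg.svd(Q-c)[2][2];n*=np.sign(n[2])
    print(best,'c',c.round(4),'n',n.round(3),'span',(Q.max(0)-Q.min(0)).round(3),'mid',((Q.max(0)+Q.min(0))/2).round(4))
    P=P[~S]
E
```

```text
lever max [ 0.438 -0.34   0.255] 0.15725031323869215
[[ 0. -1. -0. 26. 29. 29. 27. 24. 12. -0. -1.  0.]
 [11. 28. 37. 35. 32. 30. 30. 54. 52. -0. -1. -0.]
 [12. 40. 40. 38. 35. 50. 57. 54. 52. 52. -1. -2.]
 [38. 44. 41. 39. 48. 61. 61. 38. 46. 52. 53. -1.]
 [45. 46. 44. 43. 53. 63. 63. 31. 42. 49. 55. -0.]
 [47. 50. 48. 45. 53. 63. 65. 29. 44. 55. 58.  0.]
 [30. 52. 50. 48. 51. 59. 67. 66. 64. 63. 35.  0.]
 [36. 47. 51. 50. 49. 50. 57. 62. 60. 39. 38. -0.]
 [37. 36. 53. 53. 50. 49. 48. 45. 44. 42. 36. -0.]
 [11. 12. 13. 55. 53. 53. 50. 49. 44. 44.  0. -1.]
 [12. 12. 11. 49. 55. 55. 53. 51. 49. 12. -2. -0.]
 [12. 12. 12. 12. 37. 37. 11. 13. 10. 12. -1. -2.]]
ring 1317 z 0.0363 bbox mid [ 489.6 -401.8] [57.2 58.1] rect [array([ 491.8, -404.6]), array([59., 49.]), np.float64(48.4)] circ [array([ 488.4, -401.3]), np.float64(29.8)]
1807 c [ 0.451  -0.3766  0.0426] n [-0.444  0.324  0.836] span [0.057 0.061 0.036] mid [ 0.4495 -0.371   0.0398]
514 c [ 0.4387 -0.3633  0.0595] n [-0.446  0.327  0.833] span [0.028 0.03  0.019] mid [ 0.4391 -0.3631  0.0589]
234 c [ 0.4511 -0.3799  0.0537] n [ 0.328 -0.787  0.523] span [0.062 0.032 0.044] mid [ 0.4625 -0.385   0.0447]
```

View pics/crop9.png

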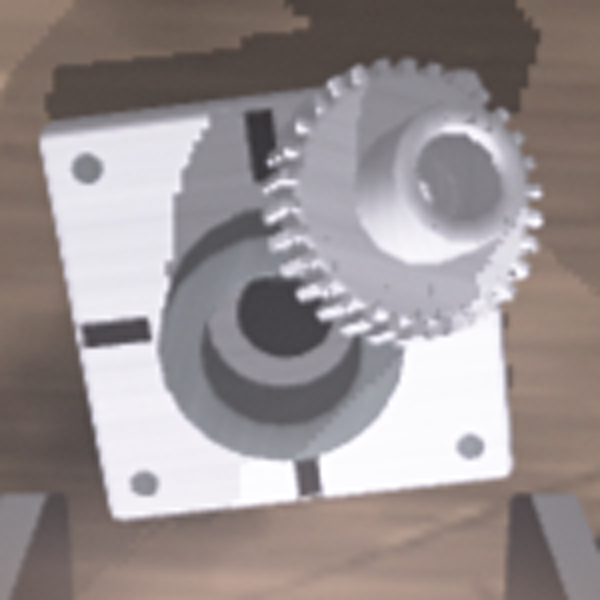

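The gear's axis is n = (-0.445, 0.325, 0.834), about 33° of tilt, with the hub top centre at about (0.439, -0.363, 0.059). I'll turn the jaws to the horizontal direction perpendicular to that axis and tilt the tool along it.

{"api": "drive_tool", "payload": {
  "steps": [0, 0, 0, 0, 0, 7.1, -0.2, 0, 0, 0, 0, 0, 7.1, -0.2, 0, 0, 0, 0, 0, 7.1, -0.2, 0, 0, 0, 0, 0, 7.1, -0.2, 0, 0, 0, 0, 0, 7.1, -0.2, 0, 0, 0, -6.7, 0, 0, -0.2, 0, 0, 0, -6.7, 0, 0, -0.2, 0, 0, 0, -6.7, 0, 0, -0.2]
}}

```text
clock: 14.28
eef_pos: [0.4499, -0.3989, 0.2619]
tool_rot: [0.875, 0.451, 0.081, 0.156]
ft_force: [0.3, -0.6, -0.7]
grip_width: 0.0512
```

{"api": "drive_tool", "payload": {
  "steps": [0, 0, 0, -6.7, 0, 0, -0.2, 0, 0, 0, -6.7, 0, 0, -0.2, 0, 0, 0, 0, 0, 0, -0.2, 0, 0, 0, 0, 0, 0, -0.2]
}}

```text
clock: 14.62
eef_pos: [0.4469, -0.3968, 0.2602]
tool_rot: [0.852, 0.439, 0.13, 0.252]
ft_force: [-0.4, 0.6, 0.6]
grip_width: 0.0512
```

```bash
cat >> h.py <<'E'
from scipy.spatial.transform import Rotation as Ro
def delta(target):
    o=bot.get_obs();R=Ro.from_quat(o['tool_rot'])
    print('pos',np.round(o['eef_pos'],4),'tool axes x,y,z',R.as_matrix().T.round(3).tolist(),'d tool',R.inv().apply(np.array(target)-o['eef_pos']).round(4),'f',np.round(o['ft_force'],1),'w',round(o['grip_width'],4))
def planes(f,u0,u1,v0,v1,zmin,k=3,tol=.0012,zmax=9):
    W=cloud(f['d'],f);P=W[v0:v1,u0:u1].reshape(-1,3);P=P[np.isfinite(P[:,0])&(P[:,2]>zmin)&(P[:,2]<zmax)]
    rng=np.random.default_rng(0)
    for _ in range(k):
        best=0
        for _ in range(800):
            a,b,c=P[rng.choice(len(P),3,False)];n=np.cross(b-a,c-a);l=np.linalg.norm(n)
            if l<1e-5: continue
            n/=l;s=(abs((P-a)@n)<tol)
            if s.sum()>best: best=s.sum();S=s
        Q=P[S];c=Q.mean(0);n=np.linalg.svd(Q-c)[2][2];n*=np.sign(n[2])
        print(best,'c',c.round(4),'n',n.round(3),'span',(Q.max(0)-Q.min(0)).round(3),'mid',((Q.max(0)+Q.min(0))/2).round(4))
        P=P[~S]
E
python3 - <<'E'
from h import *
n=np.array([-.445,.325,.834]);C=np.array([.439,-.3632,.059])
delta(C+.11*n);delta(C+.057*n)
cap('wrist','w10.png')
E
```

```text
pos [ 0.4469 -0.3968  0.2602] tool axes x,y,z [[0.58, 0.814, 0.001], [0.683, -0.487, 0.544], [0.444, -0.315, -0.839]] d tool [ 0.0234 -0.1322  0.0448] f [-0.4  0.6  0.6] w 0.0512
pos [ 0.4469 -0.3968  0.2602] tool axes x,y,z [[0.58, 0.814, 0.001], [0.683, -0.487, 0.544], [0.444, -0.315, -0.839]] d tool [ 0.023  -0.1317  0.0978] f [-0.4  0.6  0.6] w 0.0512
```

View pics/w10.png

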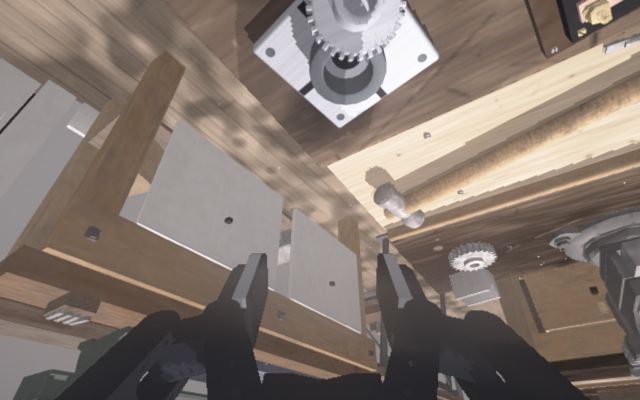

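The view along the tilted tool shows the gear at the top, around (355,25). Next is the pre-grasp pose, with a re-measure there.

{"api": "drive_tool", "payload": {
  "steps": [0.0058, -0.033, 0, 0, 0, 0, -0.2, 0.0058, -0.033, 0, 0, 0, 0, -0.2, 0.0058, -0.033, 0.01, 0, 0, 0, -0.2, 0.006, -0.0327, 0.02, 0, 0, 0, -0.2, 0, 0, 0.005, 0, 0, 0, -0.2, 0, 0, 0, 0, 0, 0, -0.2, 0, 0, 0, 0, 0, 0, -0.2]
}}

```text
clock: 15.25
eef_pos: [0.3919, -0.3302, 0.1637]
tool_rot: [0.851, 0.438, 0.132, 0.257]
ft_force: [1.8, 0.2, 0.9]
grip_width: 0.0511
```

```bash
python3 - <<'E'
from h import *
n=np.array([-.445,.325,.834]);C=np.array([.439,-.3632,.059])
delta(C+.057*n)
cap('wrist','w11.png')
f=np.load('pics/wrist.npz');
planes(f,250,400,150,320,.03,k=3,zmax=.08)
E
```

```text
pos [ 0.3919 -0.3302  0.1637] tool axes x,y,z [[0.58, 0.814, -0.0], [0.678, -0.483, 0.554], [0.451, -0.322, -0.832]] d tool [ 0.0009 -0.01    0.0621] f [1.8 0.2 0.9] w 0.0511
2577 c [ 0.4509 -0.3718  0.0406] n [-0.436  0.322  0.84 ] span [0.057 0.062 0.027] mid [ 0.4508 -0.3705  0.0434]
1078 c [ 0.4381 -0.362   0.0586] n [-0.448  0.33   0.831] span [0.028 0.029 0.019] mid [ 0.4385 -0.3624  0.0586]
850 c [ 0.49   -0.4027  0.0362] n [ 0.008 -0.004  1.   ] span [0.087 0.087 0.004] mid [ 0.475  -0.3868  0.0364]
```

View pics/w11.png

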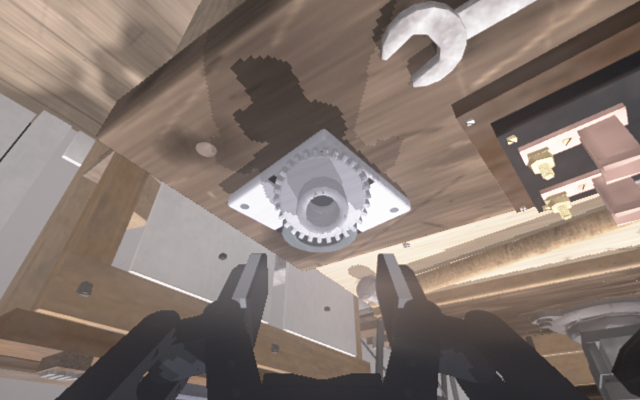

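The gear is at (322,195), square to the camera, so the tilt is matched. Going in along the axis.

{"api": "drive_tool", "payload": {
  "steps": [0.0013, -0.0112, 0, 0, 0, 0, -0.2, 0, 0, 0.01, 0, 0, 0, -0.2, 0, 0, 0.02, 0, 0, 0, -0.2, 0, 0, 0.015, 0, 0, 0, -0.2, 0, 0, 0.01, 0, 0, 0, -0.2, 0, 0, 0.003, 0, 0, 0, -0.2, 0, 0, 0, 0, 0, 0, -0.2]
}}

```text
clock: 15.88
eef_pos: [0.4101, -0.3418, 0.1085]
tool_rot: [0.851, 0.438, 0.132, 0.257]
ft_force: [0.3, 0.8, 0.5]
grip_width: 0.0516
```

```bash
python3 - <<'E'
from h import *
n=np.array([-.445,.327,.834]);C=np.array([.4383,-.3622,.0586])
delta(C+.057*n)
cap('wrist','w12.png')
E
```

```text
pos [ 0.4101 -0.3418  0.1085] tool axes x,y,z [[0.581, 0.814, -0.0], [0.678, -0.483, 0.554], [0.451, -0.322, -0.832]] d tool [0.0002 0.0015 0.0038] f [0.3 0.8 0.5] w 0.0516
```

View pics/w12.png

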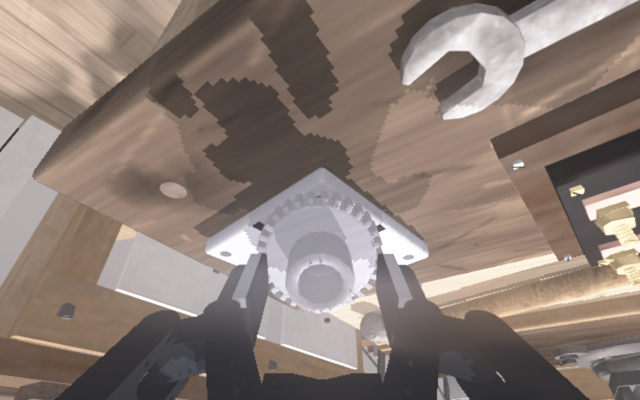

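{"api": "drive_tool", "payload": {
  "steps": [0, 0.001, 0.002, 0, 0, 0, -0.2, 0, 0, 0, 0, 0, 0, 1, 0, 0, 0, 0, 0, 0, 1, 0, 0, 0, 0, 0, 0, 1, 0, 0, 0, 0, 0, 0, 1, 0, 0, 0, 0, 0, 0, 1]
}}

```text
clock: 16.43
eef_pos: [0.4098, -0.3415, 0.1072]
tool_rot: [0.851, 0.438, 0.132, 0.257]
ft_force: [-2.5, 0.2, 6.0]
grip_width: 0.03
```

{"api": "drive_tool", "payload": {
  "steps": [0, 0.006, -0.009, 0, 0, 0, 1, 0, 0.014, -0.021, 0, 0, 0, 1, 0, 0.014, -0.021, 0, 0, 0, 1, 0, 0.014, -0.021, 0, 0, 0, 1, 0, 0.007, -0.01, 0, 0, 0, 1, 0, 0, 0, 0, 0, 0, 1]
}}

```text
clock: 16.93
eef_pos: [0.4112, -0.3423, 0.2083]
tool_rot: [0.851, 0.438, 0.133, 0.259]
ft_force: [0.4, -0.2, -1.8]
grip_width: 0.0296
```

{"api": "drive_tool", "payload": {
  "steps": [0, 0, 0, 6.7, 0, 0, 1, 0, 0, 0, 6.7, 0, 0, 1, 0, 0, 0, 6.7, 0, 0, 1, 0, 0, 0, 6.7, 0, 0, 1, 0, 0, 0, 6.7, 0, 0, 1, 0, 0, 0, 0, 0, 0, 1, 0, 0, 0, 0, 0, 0, 1]
}}

```text
clock: 17.52
eef_pos: [0.4105, -0.3415, 0.2019]
tool_rot: [0.889, 0.458, 0.0, -0.0]
ft_force: [0.6, -0.1, -2.5]
grip_width: 0.0299
```

```bash
python3 - <<'E'
from h import *
delta([.4875,-.4,.25])
cap('wrist','w13.png')
E
```

```text
pos [ 0.4105 -0.3415  0.2019] tool axes x,y,z [[0.581, 0.814, 0.0], [0.814, -0.581, 0.0], [0.0, 0.0, -1.0]] d tool [-0.0028  0.0967 -0.0481] f [ 0.6 -0.1 -2.5] w 0.0299
```

View pics/w13.png

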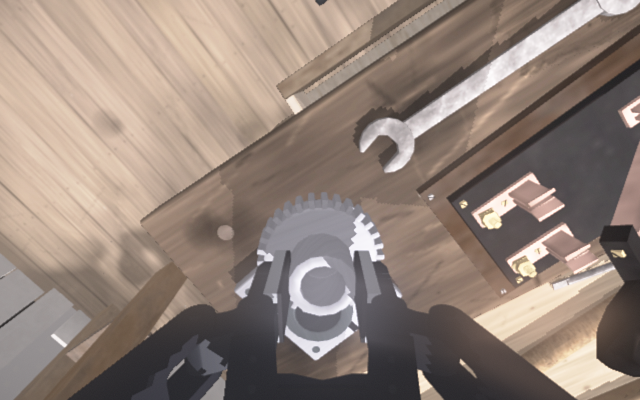

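{"api": "drive_tool", "payload": {
  "steps": [0, 0, -0.01, 0, 0, -7.1, 1, 0, 0, -0.01, 0, 0, -7.1, 1, 0, 0, 0, 0, 0, -7.1, 1, 0, 0, 0, 0, 0, -7.1, 1, 0, 0, 0, 0, 0, -7.1, 1, -0.03, 0.038, 0, 0, 0, 0, 1, -0.028, 0.038, 0, 0, 0, 0, 1, 0, 0, 0, 0, 0, 0, 1]
}}

```text
clock: 18.23
eef_pos: [0.4804, -0.3951, 0.222]
tool_rot: [0.707, 0.707, 0.001, 0.004]
ft_force: [1.3, 0.5, -2.5]
grip_width: 0.0294
```

{"api": "drive_tool", "payload": {
  "steps": [0, 0, 0, 0, 0, 0, 1, 0, 0, 0, 0, 0, 0, 1, 0, 0, 0, 0, 0, 0, 1]
}}

```text
clock: 18.48
eef_pos: [0.4749, -0.391, 0.2253]
tool_rot: [0.707, 0.707, 0.0, 0.001]
ft_force: [0.2, -0.1, -1.6]
grip_width: 0.03
```

```bash
python3 - <<'E'
from h import *
delta([.4875,-.4,.25])
cap('wrist','w14.png')
f=np.load('pics/wrist.npz');
planes(f,250,400,170,330,.10,k=3,zmax=.19)
W=cloud(f['d'],f);print([W[v,u].round(4) for u,v in [(322,310),(322,220),(290,230),(350,230)]])
E
```

```text
pos [ 0.4749 -0.391   0.2253] tool axes x,y,z [[0.0, 1.0, -0.001], [1.0, -0.0, 0.002], [0.002, -0.001, -1.0]] d tool [-0.0091  0.0126 -0.0247] f [ 0.2 -0.1 -1.6] w 0.03
3815 c [ 0.4627 -0.3918  0.1416] n [0.005 0.037 0.999] span [0.065 0.065 0.004] mid [ 0.478  -0.3917  0.1414]
2181 c [ 0.4649 -0.391   0.1674] n [-1.    -0.01   0.028] span [0.005 0.059 0.061] mid [ 0.4647 -0.3925  0.1593]
1791 c [ 0.4785 -0.3907  0.1655] n [0.003 0.047 0.999] span [0.032 0.057 0.005] mid [ 0.4782 -0.3911  0.1656]
[array([ 0.4911, -0.3907,  0.1654]), array([ 0.4561, -0.3907,  0.1425]), array([ 0.4617, -0.4066,  0.1418]), array([ 0.4624, -0.3767,  0.1404])]
```

View pics/w14.png

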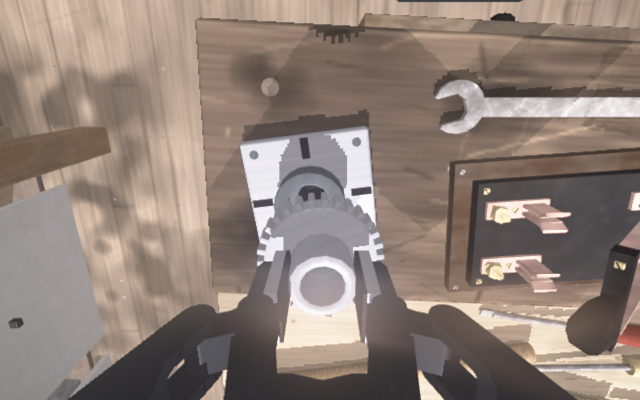

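{"api": "drive_tool", "payload": {
  "steps": [-0.008, 0.01, 0.02, 0, 2.1, 0, 1, 0, 0, 0.02, 0, 0, 0, 1, 0, 0, 0.015, 0, 0, 0, 1, 0, 0, 0, 0, 0, 0, 1, 0, 0, 0, 0, 0, 0, 1, 0, 0, 0, 0, 0, 0, 1]
}}

```text
clock: 19.03
eef_pos: [0.4864, -0.3988, 0.1718]
tool_rot: [0.707, 0.707, 0.013, -0.011]
ft_force: [0.2, 0.0, -2.7]
grip_width: 0.03
```

```bash
python3 - <<'E'
from h import *
delta([.4875,-.4,.25])
cap('wrist','w15.png')
f=np.load('pics/wrist.npz');
planes(f,250,400,170,330,.06,k=3,zmax=.13)
W=cloud(f['d'],f)
z=np.nanmedian(W[310:316,318:326,2]);print(z)
hole(f,'hub',322,287,z)
fit(f,'ringseen',240,400,120,260,.033,.040)
E
```

```text
pos [ 0.4864 -0.3988  0.1718] tool axes x,y,z [[0.0, 0.999, 0.034], [1.0, -0.0, 0.003], [0.003, 0.034, -0.999]] d tool [ 0.0015  0.0014 -0.0782] f [ 0.2  0.  -2.7] w 0.03
3851 c [ 0.4745 -0.3967  0.088 ] n [0.009 0.005 1.   ] span [0.064 0.065 0.003] mid [ 0.4893 -0.3965  0.0877]
1898 c [ 0.4881 -0.397   0.1119] n [-0.019  0.041  0.999] span [0.031 0.056 0.005] mid [ 0.4896 -0.397   0.1116]
1514 c [ 0.4762 -0.3969  0.1098] n [-0.999 -0.014  0.045] span [0.005 0.059 0.054] mid [ 0.4763 -0.397   0.1031]
0.11201170626098739
hub 1187 hole ell [ 488.6 -396.5] [17.7 18.6] circ [array([ 488.6, -396.5]), np.float64(9.6)]
ringseen 1460 z 0.0363 bbox mid [ 474.2 -401.7] [31.4 57.8] rect [array([ 472. , -403.9]), array([26.1, 58.7]), np.float64(9.9)] circ [array([ 484.5, -401.7]), np.float64(29.4)]
```

View pics/w15.png

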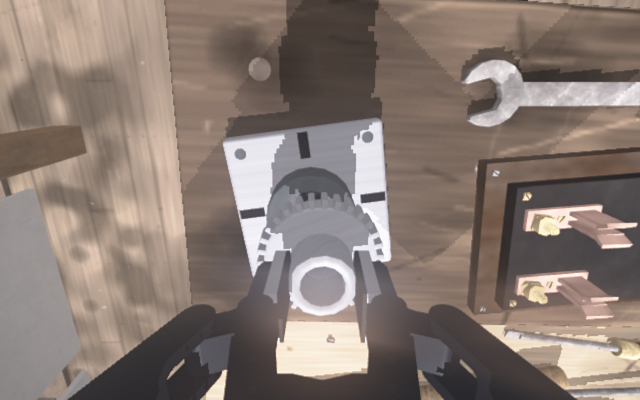

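{"api": "drive_tool", "payload": {
  "steps": [-0.0058, -0.0006, 0.012, 0, 0, 0, 1, 0, 0, 0.012, 0, 0, 0, 1, 0, 0, 0.006, 0, 0, 0, 1, 0, 0, 0, 0, 0, 0, 1, 0, 0, 0, 0, 0, 0, 1, 0, 0, 0, 0, 0, 0, 1]
}}

```text
clock: 19.58
eef_pos: [0.486, -0.4037, 0.1402]
tool_rot: [0.707, 0.707, 0.013, -0.012]
ft_force: [0.5, 0.5, -1.3]
grip_width: 0.0295
```

```bash
cat > chk.py <<'E'
from h import *
import sys
delta([.4875,-.4,.25])
cap('wrist',sys.argv[1])
f=np.load('pics/wrist.npz');W=cloud(f['d'],f)
planes(f,250,400,170,330,.045,k=2,zmax=.1)
z=np.nanmedian(W[310:316,318:326,2]);print(z)
hole(f,'hub',322,287,z)
fit(f,'ringseen',240,400,120,260,.033,.0395)
E
python3 chk.py w16.png
```

```text
pos [ 0.486  -0.4037  0.1402] tool axes x,y,z [[0.0, 0.999, 0.035], [1.0, -0.0, 0.002], [0.002, 0.035, -0.999]] d tool [ 0.0075  0.0017 -0.1096] f [ 0.5  0.5 -1.3] w 0.0295
3819 c [ 0.4735 -0.4008  0.0566] n [-0.005  0.008  1.   ] span [0.064 0.065 0.003] mid [ 0.4889 -0.4012  0.0566]
1956 c [ 0.4756 -0.4018  0.08  ] n [-0.999 -0.002  0.05 ] span [0.004 0.058 0.054] mid [ 0.4753 -0.4017  0.0729]
0.08057656957701209
hub 1186 hole ell [ 488.1 -401.3] [17.7 18.6] circ [array([ 488.4, -401.3]), np.float64(9.7)]
ringseen 322 z 0.0359 bbox mid [ 462.7 -400.1] [ 8.3 37.6] rect [array([ 462.6, -400.1]), array([37.7,  8. ]), np.float64(89.1)] circ [array([ 465.9, -400.1]), np.float64(18.8)]
```

View pics/w16.png

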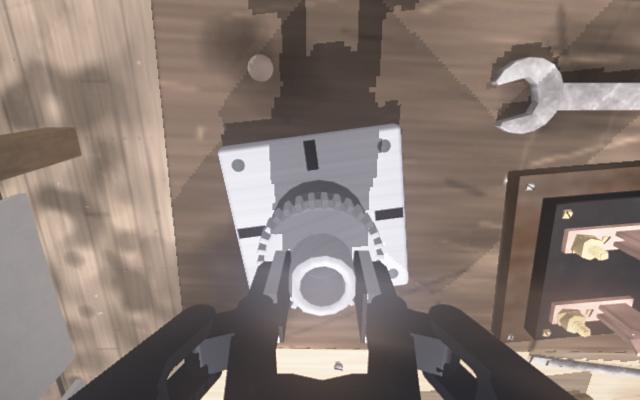

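{"api": "drive_tool", "payload": {
  "steps": [0.0007, 0, 0.004, 0, 0, 0, 1, 0, 0, 0.0017, 0, 0, 0, 1, 0, 0, 0, 0, 0, 0, 1, 0, 0, 0, 0, 0, 0, 1, 0, 0, 0, 0, 0, 0, 1]
}}

```text
clock: 20.05
eef_pos: [0.4857, -0.4025, 0.1341]
tool_rot: [0.707, 0.707, 0.013, -0.012]
ft_force: [-0.4, -0.7, -1.4]
grip_width: 0.0301
```

```bash
python3 chk.py w17.png
```

```text
pos [ 0.4857 -0.4025  0.1341] tool axes x,y,z [[0.0, 0.999, 0.036], [1.0, -0.0, 0.001], [0.001, 0.036, -0.999]] d tool [ 0.0066  0.0019 -0.1157] f [-0.4 -0.7 -1.4] w 0.0301
3806 c [ 0.4735 -0.4001  0.0504] n [0.008 0.005 1.   ] span [0.065 0.065 0.003] mid [ 0.4888 -0.4     0.05  ]
2244 c [ 0.4755 -0.3995  0.0778] n [-0.999  0.008  0.05 ] span [0.006 0.057 0.055] mid [ 0.4751 -0.3996  0.0725]
0.07455124245500311
hub 1197 hole ell [ 487.8 -400.1] [17.8 18.6] circ [array([ 487.8, -400.1]), np.float64(9.6)]
ringseen 59 z 0.0365 bbox mid [ 458.6 -401.3] [4.2 9.3] rect [array([ 458.7, -401.2]), array([4. , 9.3]), np.float64(2.5)] circ [array([ 457. , -401.3]), np.float64(4.7)]
```

{"api": "drive_tool", "payload": {
  "steps": [0, 0, 0, 0, 0, 0, -0.2, 0, 0, 0, 0, 0, 0, -0.2, 0, 0, 0, 0, 0, 0, -0.2, 0, 0, -0.02, 0, 0, 0, -0.2, 0, 0, -0.03, 0, 0, 0, -0.2, 0, -0.01, -0.035, 0, -2.1, 0, -0.2, 0, -0.01, -0.035, 0, 0, 0, -0.2, 0, -0.01, 0, 0, 0, 0, -0.2]
}}

```text
clock: 20.77
eef_pos: [0.4579, -0.4075, 0.2628]
tool_rot: [0.707, 0.707, 0.001, 0.008]
ft_force: [1.4, -0.8, 0.8]
grip_width: 0.0512
```

```bash
python3 - <<'E'
from h import *
delta([.5,.34,.3])
cap('wrist','w18.png')
f=np.load('pics/wrist.npz');W=cloud(f['d'],f)
fit(f,'hub',220,420,100,350,.071,.079)
hh=np.argwhere(abs(W[...,2]-.0742)<.003);print(hh.mean(0))
fit(f,'disc',220,420,100,350,.047,.054)
fit(f,'ring',220,420,100,350,.033,.039)
planes(f,250,400,120,330,.045,k=2,zmax=.1)
E
```

```text
pos [ 0.4579 -0.4075  0.2628] tool axes x,y,z [[-0.0, 1.0, -0.011], [1.0, 0.0, 0.012], [0.012, -0.011, -1.0]] d tool [ 0.747   0.0429 -0.0447] f [ 1.4 -0.8  0.8] w 0.0512
hub 662 z 0.0741 bbox mid [ 488.9 -400.4] [32. 31.] rect [array([ 488.8, -400.3]), array([31.3, 30.9]), np.float64(21.2)] circ [array([ 488.9, -400. ]), np.float64(16.0)]
[229.26844015 391.37122128]
disc 2273 z 0.0503 bbox mid [ 488.9 -400.4] [65.4 65.1] rect [array([ 489. , -400.3]), array([64.5, 65.2]), np.float64(79.3)] circ [array([ 489.1, -400.1]), np.float64(32.9)]
ring 12 z 0.0356 bbox mid [ 460.1 -408.6] [3.3 3.6] rect [array([ 459.5, -408.4]), array([3.8, 2.6]), np.float64(26.6)] circ [array([ 459.6, -408.6]), np.float64(2.2)]
1991 c [ 0.484  -0.4003  0.0504] n [ 0.004 -0.     1.   ] span [0.065 0.065 0.003] mid [ 0.4889 -0.4004  0.0504]
536 c [ 0.4884 -0.4006  0.0743] n [-0.003 -0.     1.   ] span [0.031 0.031 0.003] mid [ 0.489  -0.4004  0.0744]
```

View pics/w18.png

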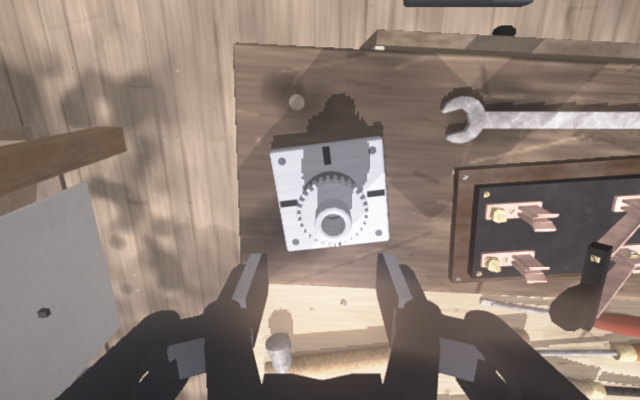

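The gear sits level at (489,-400), seen at (333,222). Moving high over the lever to the rack now, turning the jaws 7.7° to the rack's y on the way.

{"api": "drive_tool", "payload": {
  "steps": [0.02, 0, -0.03, 0, 0, 0, -0.2, 0.03, 0, -0.03, 0, 0, 0, -0.2, 0.04, 0, 0, 0, 0, 0, -0.2, 0.04, 0, 0, 0, 0, 0, -0.2, 0.04, 0, 0, 0, 0, 0, -0.2, 0.04, 0, 0, 0, 0, 0, -0.2, 0.04, 0, 0, 0, 0, 0, -0.2, 0.04, 0, 0, 0, 0, 0, -0.2]
}}

```text
clock: 21.48
eef_pos: [0.455, -0.1141, 0.3126]
tool_rot: [0.707, 0.707, 0.0, 0.0]
ft_force: [0.8, -1.1, 0.4]
grip_width: 0.0512
```

{"api": "drive_tool", "payload": {
  "steps": [0.04, 0, 0, 0, 0, 0, -0.2, 0.04, 0, 0, 0, 0, 0, -0.2, 0.04, 0, 0, 0, 0, 0, -0.2, 0.04, 0, 0, 0, 0, 0, -0.2, 0.04, 0.005, 0, 0, 0, 0, -0.2, 0.04, 0.005, 0, 0, 0, 0, -0.2, 0.04, 0.005, 0, 0, 0, 0, -0.2, 0.04, 0.005, 0, 0, 0, 0, -0.2]
}}

```text
clock: 22.15
eef_pos: [0.4752, 0.2061, 0.3124]
tool_rot: [0.707, 0.707, -0.0, 0.001]
ft_force: [2.0, -1.1, -0.6]
grip_width: 0.0511
```

{"api": "drive_tool", "payload": {
  "steps": [0.04, 0.01, 0.02, 0, 0, 0, -0.2, 0.04, 0, 0.03, 0, 0, 0, -0.2, 0.025, 0, 0.03, 0, 0, 3.8, -0.2, 0.01, 0, 0.01, 0, 0, 3.9, -0.2, 0, 0, 0, 0, 0, 0, -0.2, 0, 0, 0, 0, 0, 0, -0.2, 0, 0, 0, 0, 0, 0, -0.2]
}}

```text
clock: 22.73
eef_pos: [0.4859, 0.3081, 0.2304]
tool_rot: [0.753, 0.658, 0.001, 0.001]
ft_force: [0.5, -1.1, 0.0]
grip_width: 0.0513
```

```bash
python3 - <<'E'
from h import *
delta([.5056,.3397,.3])
cap('wrist','w19.png')
f=np.load('pics/wrist.npz')
fit(f,'brass',150,500,100,380,.037,.046)
fit(f,'steel',150,500,50,380,.030,.0365)
fit(f,'rack',150,500,50,380,.016,.023)
E
```

```text
pos [0.4859 0.3081 0.2304] tool axes x,y,z [[0.134, 0.991, -0.0], [0.991, -0.134, 0.002], [0.002, -0.001, -1.0]] d tool [ 0.0339  0.0154 -0.0696] f [ 0.5 -1.1  0. ] w 0.0513
brass 896 z 0.0412 bbox mid [507.2 338.5] [33.7 33.8] rect [array([507.4, 338.4]), array([33.7, 33.4]), np.float64(12.6)] circ [array([507.4, 338.2]), np.float64(17.2)]
steel 761 z 0.0333 bbox mid [419.3 353.5] [27.6 27.7] rect [array([419.2, 353.6]), array([27.6, 27.5]), np.float64(51.9)] circ [array([419.3, 353.6]), np.float64(14.0)]
rack 5455 z 0.0194 bbox mid [463.2 346.1] [151.8  72.6] rect [array([463.1, 345.9]), array([ 54.3, 146.3]), np.float64(82.2)] circ [array([463.1, 346.4]), np.float64(77.6)]
```

View pics/w19.png

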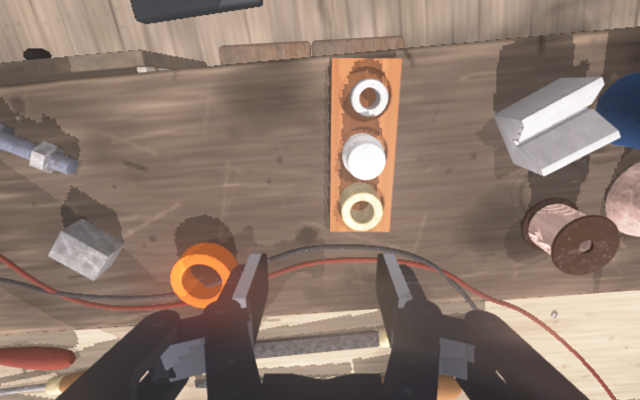

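Brass bush at (361,210), with white at (364,157) and steel at (369,97). The jaws are aligned with the rack's y.

{"api": "drive_tool", "payload": {
  "steps": [0.0328, 0.0172, 0, 0, 0, 0, -0.2, 0, 0, 0.035, 0, 0, 0, -0.2, 0, 0, 0.035, 0, 0, 0, -0.2, 0, 0, 0.03, 0, 0, 0, -0.2, 0, 0, 0.02, 0, 0, 0, -0.2, 0, 0, 0.01, 0, 0, 0, -0.2, 0, 0, 0, 0, 0, 0, -0.2, 0, 0, 0, 0, 0, 0, -0.2]
}}

```text
clock: 23.45
eef_pos: [0.5081, 0.3384, 0.1011]
tool_rot: [0.753, 0.658, 0.001, 0.001]
ft_force: [0.4, -0.4, -0.3]
grip_width: 0.0512
```

```bash
python3 - <<'E'
from h import *
delta([.5073,.3383,.096])
cap('wrist','w20.png')
E
```

```text
pos [0.5081 0.3384 0.1011] tool axes x,y,z [[0.135, 0.991, 0.001], [0.991, -0.135, 0.003], [0.003, 0.0, -1.0]] d tool [-0.0002 -0.0008  0.0051] f [ 0.4 -0.4 -0.3] w 0.0512
```

View pics/w20.png

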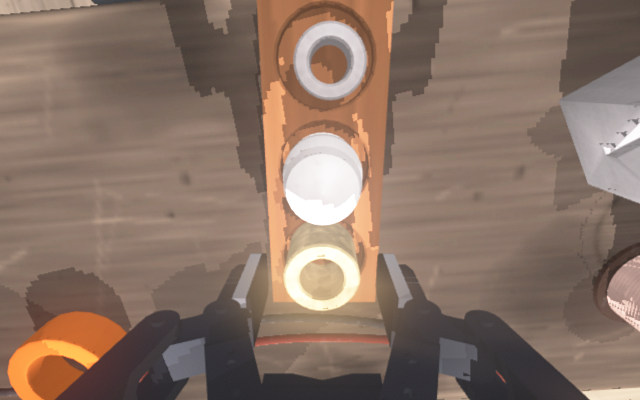

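The brass bush at (322,277) is centred between the jaws. Going down 5 mm, closing and lifting high.

{"api": "drive_tool", "payload": {
  "steps": [0, -0.001, 0.005, 0, 0, 0, -0.2, 0, 0, 0, 0, 0, 0, -0.2, 0, 0, 0, 0, 0, 0, 1, 0, 0, 0, 0, 0, 0, 1, 0, 0, 0, 0, 0, 0, 1, 0, 0, 0, 0, 0, 0, 1, 0, 0, 0, 0, 0, 0, 1]
}}

```text
clock: 24.08
eef_pos: [0.5067, 0.3392, 0.0959]
tool_rot: [0.753, 0.658, 0.001, 0.001]
ft_force: [1.0, -0.3, 5.7]
grip_width: 0.032
```

{"api": "drive_tool", "payload": {
  "steps": [0, 0, -0.015, 0, 0, 0, 1, 0, 0, -0.03, 0, 0, 0, 1, 0, 0, -0.04, 0, 0, 0, 1, 0, 0, -0.04, 0, 0, 0, 1, 0, 0, -0.04, 0, 0, 0, 1, 0, 0, -0.04, 0, 0, 0, 1, 0, 0, 0, 0, 0, -3.8, 1, 0, 0, 0, 0, 0, -3.9, 1]
}}

```text
clock: 24.75
eef_pos: [0.507, 0.3399, 0.3037]
tool_rot: [0.706, 0.708, 0.004, 0.001]
ft_force: [-0.8, 0.7, -1.2]
grip_width: 0.0313
```

```bash
python3 - <<'E'
from h import *
delta([.489,-.4003,.3])
cap('wrist','w21.png')
E
```

```text
pos [0.507  0.3399 0.3037] tool axes x,y,z [[-0.003, 1.0, 0.003], [1.0, 0.003, 0.008], [0.008, 0.003, -1.0]] d tool [-0.7401 -0.0203  0.001 ] f [-0.8  0.7 -1.2] w 0.0313
```

View pics/w21.png

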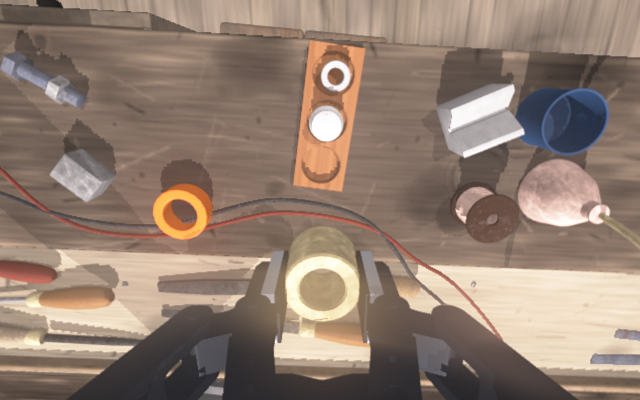

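The bush is held at (322,285), and the insulator and steel bush are still in their pockets. Travelling to the plate at 0.30 m.

{"api": "drive_tool", "payload": {
  "steps": [-0.02, 0, 0, 0, 0, 0, 1, -0.03, 0, 0, 0, 0, 0, 1, -0.04, 0, 0, 0, 0, 0, 1, -0.04, -0.005, 0, 0, 0, 0, 1, -0.04, -0.005, 0, 0, 0, 0, 1, -0.04, -0.005, 0, 0, 0, 0, 1, -0.04, -0.005, 0, 0, 0, 0, 1, -0.04, 0, 0, 0, 0, 0, 1]
}}

```text
clock: 25.47
eef_pos: [0.4841, 0.0474, 0.2992]
tool_rot: [0.707, 0.707, -0.001, 0.0]
ft_force: [0.6, -0.6, -1.1]
grip_width: 0.0319
```

{"api": "drive_tool", "payload": {
  "steps": [-0.04, 0, 0, 0, 0, 0, 1, -0.04, 0, 0, 0, 0, 0, 1, -0.04, 0, 0, 0, 0, 0, 1, -0.04, 0, 0, 0, 0, 0, 1, -0.04, 0, 0, 0, 0, 0, 1, -0.04, 0, 0, 0, 0, 0, 1, -0.04, 0, 0, 0, 0, 0, 1, -0.04, 0, 0, 0, 0, 0, 1]
}}

```text
clock: 26.13
eef_pos: [0.485, -0.2727, 0.2993]
tool_rot: [0.708, 0.706, 0.0, -0.0]
ft_force: [0.7, 0.5, -0.5]
grip_width: 0.0316
```

{"api": "drive_tool", "payload": {
  "steps": [-0.04, 0, 0, 0, 0, 0, 1, -0.04, 0, 0, 0, 0, 0, 1, -0.03, 0, 0, 0, 0, 0, 1, -0.015, 0, 0.02, 0, 0, 0, 1, -0.005, 0, 0.02, 0, 0, 0, 1, 0, 0, 0, 0, 0, 0, 1, 0, 0, 0, 0, 0, 0, 1, 0, 0, 0, 0, 0, 0, 1]
}}

```text
clock: 26.8
eef_pos: [0.4859, -0.4004, 0.2606]
tool_rot: [0.707, 0.707, 0.0, 0.0]
ft_force: [0.4, 0.5, -0.5]
grip_width: 0.0316
```

```bash
cat > chk2.py <<'E'
from h import *
import sys
delta([.489,-.4003,.25])
cap('wrist',sys.argv[1]); lo=float(sys.argv[2]);hi=float(sys.argv[3]);b=float(sys.argv[4])
f=np.load('pics/wrist.npz');W=cloud(f['d'],f)
z=np.nanmedian(W[310:316,318:326,2]);print('top',z,'bottom',z-.030)
hole(f,'bush',322,285,z)
planes(f,285,360,245,325,z-.004,k=1,zmax=z+.004)
for n,l,h in [('hub',.071,.079),('disc',.047,.054)]:
    try: fit(f,n,200,450,60,300,l,h)
    except Exception as e: print(n,e)
E
python3 chk2.py w22.png 0 0 0
```

```text
pos [ 0.4859 -0.4004  0.2606] tool axes x,y,z [[0.0, 1.0, -0.0], [1.0, -0.0, 0.001], [0.001, -0.0, -1.0]] d tool [0.0001 0.0031 0.0106] f [ 0.4  0.5 -0.5] w 0.0316
top 0.20597850709351134 bottom 0.17597850709351134
bush 1300 hole ell [ 486.  -400.2] [17.8 18.9] circ [array([ 486.4, -400.2]), np.float64(9.7)]
2640 c [ 0.4861 -0.4003  0.206 ] n [-0.     0.002  1.   ] span [0.034 0.032 0.003] mid [ 0.4869 -0.4003  0.206 ]
hub 732 z 0.0742 bbox mid [ 488.8 -400. ] [31.3 30.6] rect [array([ 488.7, -400.2]), array([30.6, 31.2]), np.float64(10.5)] circ [array([ 489. , -400.3]), np.float64(15.8)]
disc 2546 z 0.0504 bbox mid [ 489.2 -400. ] [65.4 64.5] rect [array([ 488.9, -400.4]), array([64.6, 65. ]), np.float64(78.1)] circ [array([ 489.3, -400.1]), np.float64(33.1)]
```

View pics/w22.png

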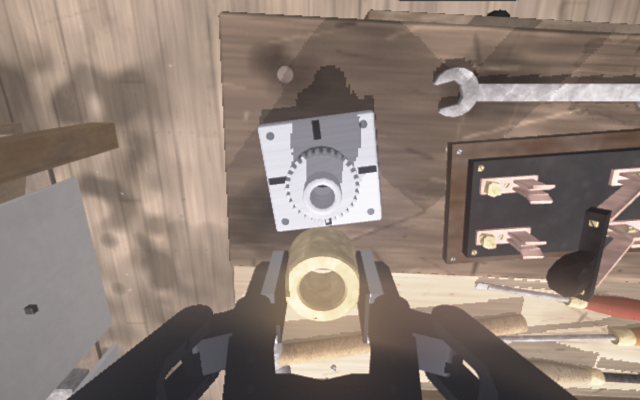

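{"api": "drive_tool", "payload": {
  "steps": [0, 0.0022, 0.02, 0, 0, 0, 1, 0, 0, 0.025, 0, 0, 0, 1, 0, 0, 0.025, 0, 0, 0, 1, 0, 0, 0.015, 0, 0, 0, 1, 0, 0, 0.007, 0, 0, 0, 1, 0, 0, 0, 0, 0, 0, 1, 0, 0, 0, 0, 0, 0, 1]
}}

```text
clock: 27.43
eef_pos: [0.4889, -0.401, 0.1698]
tool_rot: [0.707, 0.707, 0.0, 0.002]
ft_force: [-0.3, 0.0, -0.7]
grip_width: 0.0313
```

```bash
python3 chk2.py w23.png 0 0 0
```

```text
pos [ 0.4889 -0.401   0.1698] tool axes x,y,z [[-0.001, 1.0, -0.002], [1.0, 0.001, 0.003], [0.003, -0.002, -1.0]] d tool [ 0.0005  0.0003 -0.0802] f [-0.3  0.  -0.7] w 0.0313
top 0.11551966856496673 bottom 0.08551966856496673
bush 1315 hole ell [ 488.9 -401. ] [17.8 19. ] circ [array([ 489.1, -401. ]), np.float64(9.7)]
2615 c [ 0.4891 -0.4009  0.1152] n [-0.002  0.002  1.   ] span [0.035 0.032 0.003] mid [ 0.4903 -0.401   0.115 ]
hub 563 z 0.0741 bbox mid [ 480.8 -399.7] [15.2 30.6] rect [array([ 479.9, -399. ]), array([30.9, 13.5]), np.float64(83.2)] circ [array([ 486. , -399.8]), np.float64(15.5)]
disc 4162 z 0.0504 bbox mid [ 482.3 -400.4] [51.8 65.1] rect [array([ 482.1, -400.5]), array([51.3, 65.2]), np.float64(1.1)] circ [array([ 489.1, -400.2]), np.float64(32.9)]
```

View pics/w23.png

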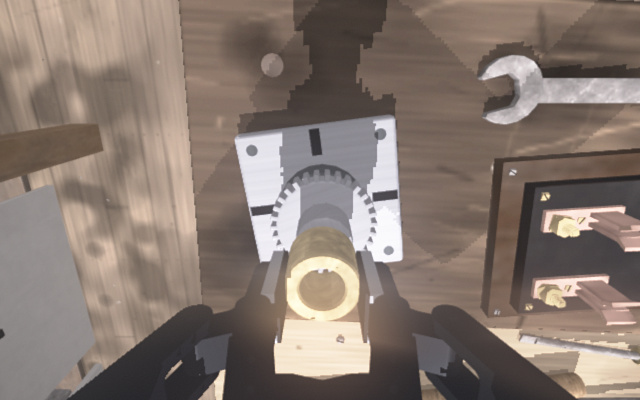

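{"api": "drive_tool", "payload": {
  "steps": [0.0007, -0.0003, 0.006, 0, 0, 0, 1, 0, 0, 0.004, 0, 0, 0, 1, 0, 0, 0, 0, 0, 0, 1, 0, 0, 0, 0, 0, 0, 1, 0, 0, 0, 0, 0, 0, 1]
}}

```text
clock: 27.9
eef_pos: [0.4883, -0.4007, 0.159]
tool_rot: [0.707, 0.707, 0.0, 0.002]
ft_force: [0.4, 0.5, 1.7]
grip_width: 0.0314
```

```bash
python3 chk2.py w24.png 0 0 0
```

```text
pos [ 0.4883 -0.4007  0.159 ] tool axes x,y,z [[0.0, 1.0, -0.002], [1.0, -0.0, 0.003], [0.003, -0.002, -1.0]] d tool [ 0.0003  0.001  -0.091 ] f [0.4 0.5 1.7] w 0.0314
top 0.10453596012581391 bottom 0.07453596012581391
bush 1306 hole ell [ 488.4 -400.7] [17.9 18.9] circ [array([ 488.2, -400.7]), np.float64(9.7)]
2622 c [ 0.4885 -0.4007  0.1044] n [-0.004  0.002  1.   ] span [0.034 0.032 0.003] mid [ 0.4894 -0.4007  0.1044]
hub 257 z 0.0762 bbox mid [ 477.4 -401.1] [10.3 30. ] rect [array([ 477.3, -401.2]), array([10.1, 30. ]), np.float64(0.9)] circ [array([ 481.9, -401.1]), np.float64(15.0)]
disc 4330 z 0.0504 bbox mid [ 479.1 -400.2] [45.5 65.5] rect [array([ 478.8, -400.1]), array([65.4, 45. ]), np.float64(89.1)] circ [array([ 489. , -400.1]), np.float64(32.8)]
```

Contact made, within 1 mm of centre. Releasing, backing off and checking.

{"api": "drive_tool", "payload": {
  "steps": [0, 0, 0, 0, 0, 0, -0.2, 0, 0, 0, 0, 0, 0, -0.2, 0, 0, 0, 0, 0, 0, -0.2, 0, 0, -0.02, 0, 0, 0, -0.2, 0, 0, -0.03, 0, 0, 0, -0.2, 0, -0.01, -0.035, 0, 0, 0, -0.2, 0, -0.01, -0.035, 0, 0, 0, -0.2, 0, -0.01, -0.02, 0, 0, 0, -0.2]
}}

```text
clock: 28.62
eef_pos: [0.4579, -0.4007, 0.3023]
tool_rot: [0.707, 0.707, 0.0, 0.003]
ft_force: [0.7, -0.8, 0.5]
grip_width: 0.0512
```

```bash
python3 - <<'E'
from h import *
delta([.5213,.0792,.3])
cap('wrist','w25.png')
f=np.load('pics/wrist.npz')
fit(f,'bush',220,450,100,350,.101,.109)
fit(f,'disc',220,450,100,350,.047,.054)
E
```

```text
pos [ 0.4579 -0.4007  0.3023] tool axes x,y,z [[-0.0, 1.0, -0.004], [1.0, 0.0, 0.005], [0.005, -0.004, -1.0]] d tool [0.4799 0.0634 0.0007] f [ 0.7 -0.8  0.5] w 0.0512
bush 790 z 0.1043 bbox mid [ 489.  -400.7] [33.6 33.7] rect [array([ 489. , -400.7]), array([33.6, 33.2]), np.float64(47.2)] circ [array([ 489.2, -400.9]), np.float64(17.1)]
disc 1565 z 0.0503 bbox mid [ 484.8 -400.5] [56.5 65.1] rect [array([ 484.2, -400.1]), array([64.8, 55.4]), np.float64(87.1)] circ [array([ 489.1, -400.3]), np.float64(32.9)]
```

View pics/w25.png

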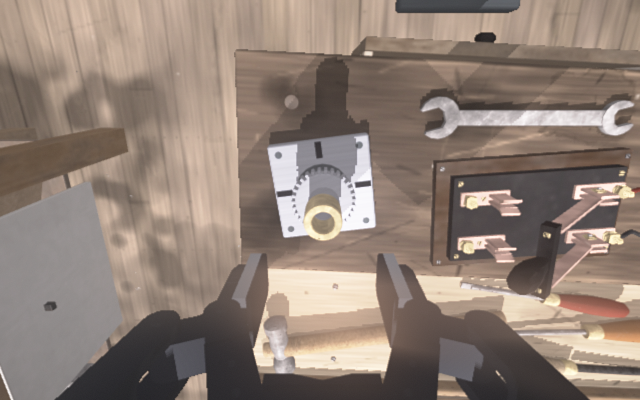

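The brass bush sits at (489,-400.7), seen at (323,222). Next is the packing block, which needs the jaws turned 46°.

{"api": "drive_tool", "payload": {
  "steps": [0.03, 0, 0, 0, 0, 0, -0.2, 0.04, 0, 0, 0, 0, 0, -0.2, 0.04, 0, 0, 0, 0, 0, -0.2, 0.04, 0, 0, 0, 0, 0, -0.2, 0.04, 0, 0, 0, 0, 0, -0.2, 0.04, 0.005, 0, 0, 0, 0, -0.2, 0.04, 0.005, 0, 0, 0, 0, -0.2, 0.04, 0.005, 0, 0, 0, 0, -0.2]
}}

```text
clock: 29.33
eef_pos: [0.4721, -0.0885, 0.2978]
tool_rot: [0.707, 0.707, 0.0, 0.001]
ft_force: [1.5, 0.4, -1.2]
grip_width: 0.051
```

{"api": "drive_tool", "payload": {
  "steps": [0.04, 0.005, 0, 0, 0, 0, -0.2, 0.04, 0.005, 0.01, 0, 0, 0, -0.2, 0.04, 0.005, 0.02, 0, 0, 0, -0.2, 0.03, 0.005, 0.03, 0, 0, 0, -0.2, 0.02, 0.005, 0.03, 0, 0, 0, -0.2, 0, 0, 0.01, 0, 0, 0, -0.2, 0, 0, 0, 0, 0, 0, -0.2, 0, 0, 0, 0, 0, 0, -0.2]
}}

```text
clock: 30.0
eef_pos: [0.4968, 0.0755, 0.1997]
tool_rot: [0.707, 0.707, -0.001, 0.0]
ft_force: [0.0, -0.7, 0.3]
grip_width: 0.0512
```

```bash
python3 - <<'E'
from h import *
delta([.5213,.0792,.2])
cap('wrist','w26.png')
f=np.load('pics/wrist.npz')
fit(f,'block',220,420,130,350,.024,.032)
E
```

```text
pos [0.4968 0.0755 0.1997] tool axes x,y,z [[0.0, 1.0, -0.002], [1.0, -0.0, -0.001], [-0.001, -0.002, -1.0]] d tool [ 0.0037  0.0245 -0.0003] f [ 0.  -0.7  0.3] w 0.0512
block 2204 z 0.0274 bbox mid [521.6  79.1] [53.  52.7] rect [array([521.7,  78.8]), array([45.2, 32.7]), np.float64(46.3)] circ [array([521.6,  78.8]), np.float64(26.9)]
```

View pics/w26.png

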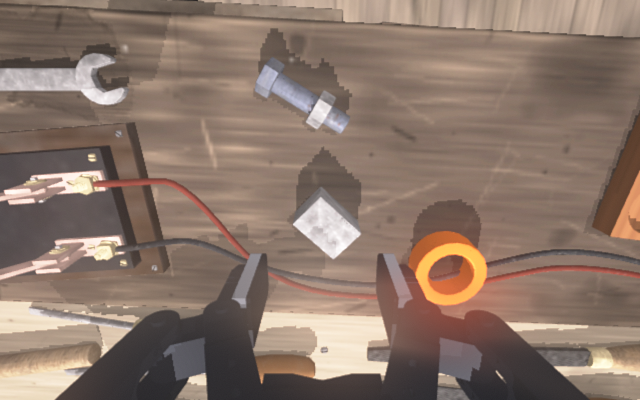

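The block is at (326,223), its long axis at azimuth 46.3°. The jaws have room on both sides of the short axis, and the cable stays clear.

{"api": "drive_tool", "payload": {
  "steps": [0.0034, 0.0249, 0, 0, 0, 0, -0.2, 0, 0, 0.02, 0, 0, -7.15, -0.2, 0, 0, 0.02, 0, 0, -7.15, -0.2, 0, 0, 0.01, 0, 0, -7.15, -0.2, 0, 0, 0, 0, 0, -7.15, -0.2, 0, 0, 0, 0, 0, -7.15, -0.2, 0, 0, 0, 0, 0, -7.15, -0.2, 0, 0, 0, 0, 0, -3.4, -0.2]
}}

```text
clock: 30.72
eef_pos: [0.5237, 0.0778, 0.1523]
tool_rot: [0.371, 0.929, 0.001, 0.002]
ft_force: [0.2, -0.7, 0.6]
grip_width: 0.0512
```

{"api": "drive_tool", "payload": {
  "steps": [0, 0, 0, 0, 0, 0, -0.2, 0, 0, 0, 0, 0, 0, -0.2, 0, 0, 0, 0, 0, 0, -0.2]
}}

```text
clock: 30.97
eef_pos: [0.5231, 0.0785, 0.1513]
tool_rot: [0.374, 0.928, 0.0, 0.002]
ft_force: [0.2, 0.2, -0.4]
grip_width: 0.0512
```

```bash
python3 - <<'E'
from h import *
delta([.5217,.0789,.081])
cap('wrist','w27.png')
f=np.load('pics/wrist.npz')
fit(f,'block',265,380,130,350,.024,.032)
E
```

```text
pos [0.5231 0.0785 0.1513] tool axes x,y,z [[-0.721, 0.693, -0.003], [0.693, 0.721, 0.002], [0.003, -0.001, -1.0]] d tool [ 0.0015 -0.0008  0.0703] f [ 0.2  0.2 -0.4] w 0.0512
block 3481 z 0.0275 bbox mid [521.8  78.8] [53.  53.2] rect [array([522.,  79.]), array([45.8, 32. ]), np.float64(46.2)] circ [array([521.9,  78.9]), np.float64(27.0)]
```

View pics/w27.png

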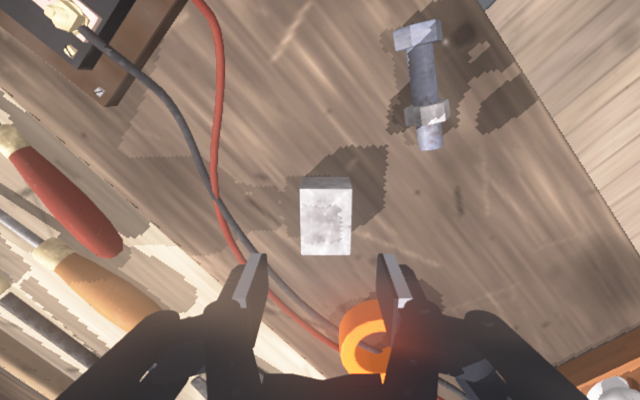

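Block (326,222) is square with the jaws. Descending.

{"api": "drive_tool", "payload": {
  "steps": [0.0012, -0.0005, 0.02, 0, 0, 0, -0.2, 0, 0, 0.025, 0, 0, 0, -0.2, 0, 0, 0.015, 0, 0, 0, -0.2, 0, 0, 0.008, 0, 0, 0, -0.2, 0, 0, 0, 0, 0, 0, -0.2, 0, 0, 0, 0, 0, 0, -0.2]
}}

```text
clock: 31.52
eef_pos: [0.5213, 0.0796, 0.0823]
tool_rot: [0.372, 0.928, -0.0, 0.001]
ft_force: [-0.1, 0.2, -0.9]
grip_width: 0.0512
```

```bash
python3 - <<'E'
from h import *
delta([.5219,.0789,.081])
E
```

```text
pos [0.5213 0.0796 0.0823] tool axes x,y,z [[-0.723, 0.691, -0.001], [0.691, 0.723, -0.0], [0.001, -0.001, -1.0]] d tool [-0.0009 -0.0001  0.0013] f [-0.1  0.2 -0.9] w 0.0512
```

{"api": "drive_tool", "payload": {
  "steps": [0, 0, 0, 0, 0, 0, 1, 0, 0, 0, 0, 0, 0, 1, 0, 0, 0, 0, 0, 0, 1, 0, 0, 0, 0, 0, 0, 1, 0, 0, 0, 0, 0, 0, 1, 0, 0, -0.015, 0, 0, 0, 1, 0, 0, -0.03, 0, 0, 0, 1, 0, 0, -0.04, 0, 0, 0, 1]
}}

```text
clock: 32.18
eef_pos: [0.5181, 0.0793, 0.1646]
tool_rot: [0.372, 0.928, -0.003, -0.003]
ft_force: [1.9, 0.0, -3.5]
grip_width: 0.0308
```

{"api": "drive_tool", "payload": {
  "steps": [0, 0, -0.04, 0, 0, 6.6, 1, 0, 0, -0.04, 0, 0, 6.6, 1, 0, 0, -0.04, 0, 0, 6.6, 1, 0, 0, -0.03, 0, 0, 6.6, 1, 0, 0, 0, 0, 0, 6.6, 1, 0, 0, 0, 0, 0, 6.6, 1, 0, 0, 0, 0, 0, 6.7, 1, 0, 0, 0, 0, 0, 0, 1]
}}

```text
clock: 32.85
eef_pos: [0.5204, 0.0798, 0.3168]
tool_rot: [0.708, 0.706, -0.0, 0.0]
ft_force: [-0.2, 0.2, -4.1]
grip_width: 0.0306
```

```bash
python3 - <<'E'
from h import *
delta([.489,-.4007,.32])
cap('wrist','w28.png')
E
```

```text
pos [0.5204 0.0798 0.3168] tool axes x,y,z [[0.002, 1.0, -0.001], [1.0, -0.002, 0.0], [0.0, -0.001, -1.0]] d tool [-0.4806 -0.0304 -0.0027] f [-0.2  0.2 -4.1] w 0.0306
```

View pics/w28.png

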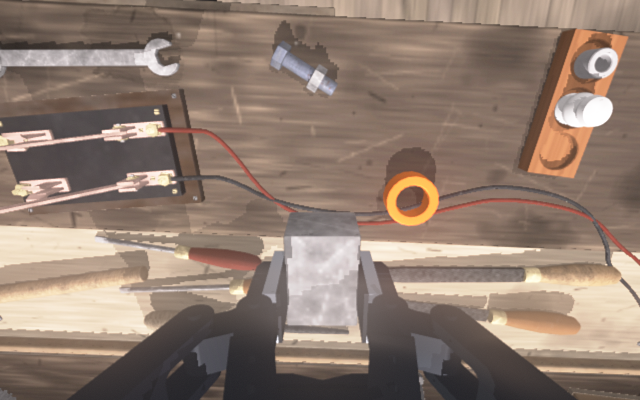

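The block is held level at (322,270). Travelling high to above the stack.

{"api": "drive_tool", "payload": {
  "steps": [-0.02, 0, 0, 0, 0, 0, 1, -0.04, -0.005, 0, 0, 0, 0, 1, -0.04, -0.005, 0, 0, 0, 0, 1, -0.04, -0.005, 0, 0, 0, 0, 1, -0.04, -0.005, 0, 0, 0, 0, 1, -0.04, -0.005, 0, 0, 0, 0, 1, -0.04, -0.005, 0, 0, 0, 0, 1, -0.04, 0, 0, 0, 0, 0, 1]
}}

```text
clock: 33.57
eef_pos: [0.4893, -0.2218, 0.317]
tool_rot: [0.706, 0.708, -0.0, 0.0]
ft_force: [0.8, -0.1, -1.8]
grip_width: 0.0305
```

{"api": "drive_tool", "payload": {
  "steps": [-0.04, 0, 0, 0, 0, 0, 1, -0.04, 0, 0, 0, 0, 0, 1, -0.04, 0, 0, 0, 0, 0, 1, -0.03, 0, 0, 0, 0, 0, 1, -0.02, 0, 0, 0, 0, 0, 1, -0.01, 0, 0, 0, 0, 0, 1, 0, 0, 0, 0, 0, 0, 1, 0, 0, 0, 0, 0, 0, 1]
}}

```text
clock: 34.23
eef_pos: [0.4906, -0.3995, 0.3167]
tool_rot: [0.707, 0.707, 0.0, -0.0]
ft_force: [0.1, 1.4, -3.5]
grip_width: 0.0306
```

{"api": "drive_tool", "payload": {
  "steps": [0, 0, 0, 0, 0, 0, 1, 0, 0, 0, 0, 0, 0, 1]
}}

```text
clock: 34.4
eef_pos: [0.4912, -0.3984, 0.3178]
tool_rot: [0.706, 0.708, 0.0, 0.001]
ft_force: [0.1, -0.4, -2.9]
grip_width: 0.0302
```

```bash
cat > chk3.py <<'E'
from h import *
import sys
delta([.489,-.4007,.32])
cap('wrist',sys.argv[1])
f=np.load('pics/wrist.npz');W=cloud(f['d'],f)
z=np.nanmedian(W[270:280,310:335,2]);print('top',z,'bottom',z-.028)
planes(f,288,357,225,340,z-.004,k=1,zmax=z+.004)
M=np.abs(W[...,2]-z)<.003;M[:,:288]=0;M[:,358:]=0;M[:220]=0
fit(f,'blk',288,358,220,345,z-.003,z+.003)
try: fit(f,'bush',220,450,60,300,.101,.108)
except Exception as e: print(e)
fit(f,'disc',220,450,60,300,.047,.054)
E
python3 chk3.py w29.png
```

```text
pos [ 0.4912 -0.3984  0.3178] tool axes x,y,z [[-0.002, 1.0, -0.0], [1.0, 0.002, 0.001], [0.001, -0.0, -1.0]] d tool [-0.0023 -0.0022 -0.0022] f [ 0.1 -0.4 -2.9] w 0.0302
top 0.26156975264784427 bottom 0.23356975264784427
6024 c [ 0.4894 -0.3981  0.2615] n [ 0.002 -0.001  1.   ] span [0.046 0.031 0.003] mid [ 0.4902 -0.3981  0.2615]
blk 6402 z 0.2615 bbox mid [ 490.3 -398.1] [46.1 30.9] rect [array([ 490.4, -397.8]), array([30.9, 46.1]), np.float64(89.1)] circ [array([ 490.5, -398.6]), np.float64(26.9)]
bush 780 z 0.1043 bbox mid [ 489.1 -400.7] [33.1 33.3] rect [array([ 489. , -400.8]), array([33. , 33.3]), np.float64(1.5)] circ [array([ 489.4, -400.8]), np.float64(17.1)]
disc 1499 z 0.0504 bbox mid [ 484.3 -400.6] [56.  65.1] rect [array([ 483.6, -400. ]), array([65.2, 54.6]), np.float64(86.4)] circ [array([ 489.2, -400.3]), np.float64(32.9)]
```

View pics/w29.png

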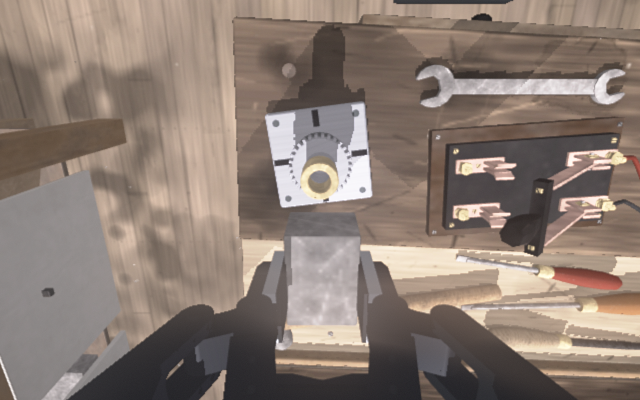

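{"api": "drive_tool", "payload": {
  "steps": [-0.0024, -0.0012, 0.02, 0, 0, 0, 1, 0, 0, 0.03, 0, 0, 0, 1, 0, 0, 0.03, 0, 0, 0, 1, 0, 0, 0.02, 0, 0, 0, 1, 0, 0, 0.015, 0, 0, 0, 1, 0, 0, 0, 0, 0, 0, 1, 0, 0, 0, 0, 0, 0, 1, 0, 0, 0, 0, 0, 0, 1]
}}

```text
clock: 35.12
eef_pos: [0.4906, -0.4025, 0.2042]
tool_rot: [0.707, 0.707, 0.0, 0.002]
ft_force: [0.6, 0.1, -2.1]
grip_width: 0.0306
```

```bash
python3 chk3.py w30.png
```

```text
pos [ 0.4906 -0.4025  0.2042] tool axes x,y,z [[-0.001, 1.0, -0.002], [1.0, 0.001, 0.003], [0.003, -0.002, -1.0]] d tool [ 0.0015 -0.0012 -0.1158] f [ 0.6  0.1 -2.1] w 0.0306
top 0.1479566710281815 bottom 0.1199566710281815
6032 c [ 0.4889 -0.4023  0.148 ] n [-0.001 -0.     1.   ] span [0.046 0.031 0.002] mid [ 0.4899 -0.4023  0.1479]
blk 6413 z 0.148 bbox mid [ 489.8 -402.3] [45.6 30.9] rect [array([ 489.9, -402.4]), array([45.5, 31. ]), np.float64(0.4)] circ [array([ 490. , -402.4]), np.float64(26.9)]
bush 107 z 0.1034 bbox mid [ 473.6 -401.1] [ 2.4 16.9] rect [array([ 473.6, -401.1]), array([ 2.3, 16.9]), np.float64(0.5)] circ [array([ 474.7, -401.1]), np.float64(8.5)]
disc 2890 z 0.0504 bbox mid [ 482.2 -400.6] [51.2 65.3] rect [array([ 480.2, -398.8]), array([64.9, 47.1]), np.float64(81.1)] circ [array([ 488.9, -400.5]), np.float64(32.8)]
```

View pics/w30.png

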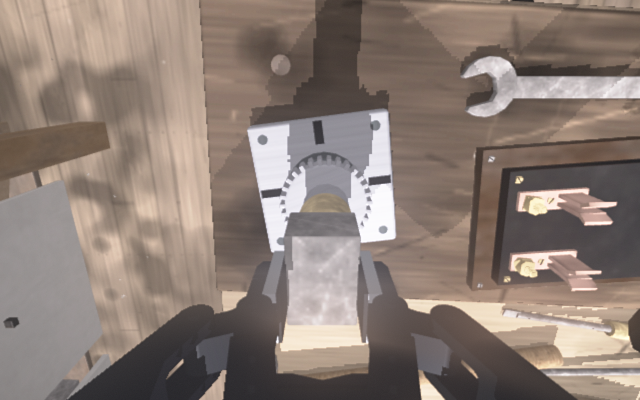

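{"api": "drive_tool", "payload": {
  "steps": [0.0013, -0.0006, 0.007, 0, 0, 0, 1, 0, 0, 0.005, 0, 0, 0, 1, 0, 0, 0.0015, 0, 0, 0, 1, 0, 0, 0, 0, 0, 0, 1, 0, 0, 0, 0, 0, 0, 1, 0, 0, 0, 0, 0, 0, 1]
}}

```text
clock: 35.67
eef_pos: [0.4891, -0.4014, 0.189]
tool_rot: [0.707, 0.707, 0.0, 0.001]
ft_force: [0.3, 0.5, -2.8]
grip_width: 0.0306
```

```bash
python3 chk3.py w31.png 2>&1 | head -6
```

```text
pos [ 0.4891 -0.4014  0.189 ] tool axes x,y,z [[0.0, 1.0, -0.001], [1.0, -0.0, 0.001], [0.001, -0.001, -1.0]] d tool [ 6.00e-04  1.00e-04 -1.31e-01] f [ 0.3  0.5 -2.8] w 0.0306
top 0.1326213625169954 bottom 0.10462136251699541
6014 c [ 0.4872 -0.4011  0.1327] n [ 0.001 -0.002  1.   ] span [0.045 0.031 0.003] mid [ 0.4882 -0.4011  0.1327]
blk 6404 z 0.1327 bbox mid [ 488.2 -401.1] [45.9 31. ] rect [array([ 488.2, -401.2]), array([45.8, 31. ]), np.float64(0.3)] circ [array([ 488.4, -401.2]), np.float64(26.9)]
bush 119 z 0.1068 bbox mid [ 466.  -401.2] [ 1.2 31. ] rect [array([ 466. , -401.2]), array([ 1.1, 31. ]), np.float64(0.7)] circ [array([ 466.2, -401.2]), np.float64(15.5)]
disc 3087 z 0.0503 bbox mid [ 482.  -400.2] [51.3 64.8] rect [array([ 481.3, -399.8]), array([64.7, 49.9]), np.float64(86.9)] circ [array([ 489.1, -400.4]), np.float64(32.8)]
```

Block bottom at 104.6 mm against bush top at 104.4 mm, and within 1 mm of centre. Releasing.

{"api": "drive_tool", "payload": {
  "steps": [0, 0.0005, 0.0003, 0, 0, 0, 1, 0, 0, 0, 0, 0, 0, 1, 0, 0, 0, 0, 0, 0, -0.2, 0, 0, 0, 0, 0, 0, -0.2, 0, 0, 0, 0, 0, 0, -0.2, 0, 0, -0.02, 0, 0, 0, -0.2, 0, 0, -0.03, 0, 0, 0, -0.2, 0, -0.01, -0.03, 0, 0, 0, -0.2]
}}

```text
clock: 36.38
eef_pos: [0.4803, -0.4007, 0.2687]
tool_rot: [0.707, 0.708, 0.0, 0.0]
ft_force: [0.4, 0.0, 0.9]
grip_width: 0.0512
```

{"api": "drive_tool", "payload": {
  "steps": [0, -0.025, -0.02, 0, 0, 0, -0.2, 0, -0.025, -0.01, 0, 0, 0, -0.2, 0, -0.02, 0, 0, 0, 0, -0.2, 0, 0, 0, 0, 0, 0, -0.2, 0, 0, 0, 0, 0, 0, -0.2, 0, 0, 0, 0, 0, 0, -0.2]
}}

```text
clock: 36.88
eef_pos: [0.4099, -0.4013, 0.2989]
tool_rot: [0.707, 0.707, 0.0, 0.001]
ft_force: [-0.2, 1.2, -0.4]
grip_width: 0.0514
```

```bash
python3 - <<'E'
from h import *
delta([.489,-.4,.3])
cap('wrist','w33.png');
f=np.load('pics/wrist.npz')
fit(f,'block',200,450,60,390,.129,.137)
fit(f,'disc',200,450,60,390,.047,.054)
fit(f,'plate',200,450,60,390,.009,.015)
planes(f,280,400,100,350,.125,k=1,zmax=.14)
p,_,_=cap('scene','s3.png');q,_,_=cap('top','t3.png')
a=cv2.resize(p[110:190,360:460,::-1],None,fx=5,fy=5,interpolation=cv2.INTER_CUBIC)
b=cv2.resize(q[165:250,185:345,::-1],None,fx=3,fy=3);c=np.zeros((400,500+b.shape[1]//2*0+300,3),np.uint8);c[:400,:500]=a
b=cv2.resize(p[230:350,180:330,::-1],(300,240));c[:240,500:]=b
cv2.imwrite('pics/fin.png',c)
E
```

```text
pos [ 0.4099 -0.4013  0.2989] tool axes x,y,z [[0.0, 1.0, -0.001], [1.0, -0.0, 0.002], [0.002, -0.001, -1.0]] d tool [ 0.0014  0.0791 -0.001 ] f [-0.2  1.2 -0.4] w 0.0514
block 1897 z 0.1324 bbox mid [ 488.9 -401.3] [46.5 32. ] rect [array([ 489. , -401.3]), array([46.6, 31.8]), np.float64(0.5)] circ [array([ 488.7, -401.4]), np.float64(26.8)]
disc 1419 z 0.0503 bbox mid [ 485.  -400.2] [57.5 65.3] rect [array([ 484. , -399.8]), array([65.2, 55.5]), np.float64(84.9)] circ [array([ 489. , -400.1]), np.float64(33.0)]
plate 4992 z 0.0114 bbox mid [ 487.2 -400.4] [121.4 120.9] rect [array([ 487.2, -400.4]), array([109.5, 109.6]), np.float64(7.4)] circ [array([ 486.9, -400.3]), np.float64(75.4)]
1761 c [ 0.4877 -0.4013  0.1324] n [-0.    -0.003  1.   ] span [0.046 0.032 0.003] mid [ 0.4886 -0.4014  0.1324]
```

View pics/w33.png

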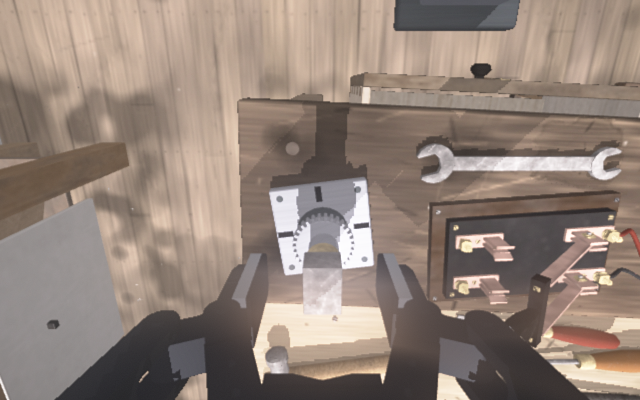

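View pics/fin.png

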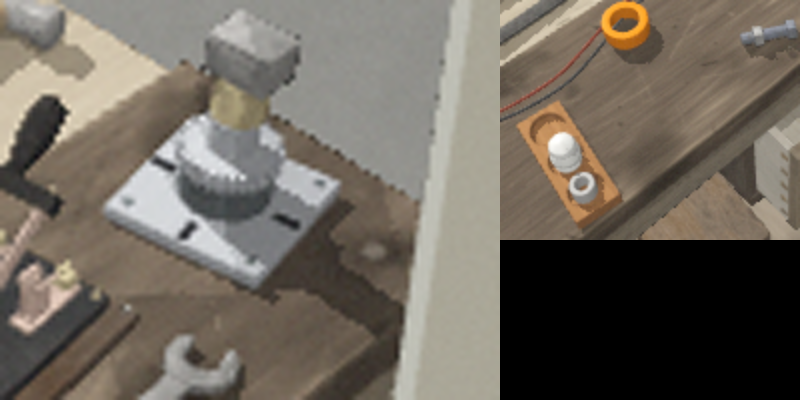

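The stack stands upright: ring, gear, brass bush and block at crop (250,50). The rack still holds the insulator and steel bush, and the gripper is clear. Handing in.

```bash
python3 -c "
from h import *
job_done()"
```

```text
the job is handed in; nothing more can be done
```

The stack is built on the press plate in the order asked, let go, and handed in at about 37 s of the 134 s allowed.

**Mishap:** on the first carry I moved the gear too low. It struck the lever switch's handle, with a wrist force reading of about 55 N, and was knocked from the grip. It came to rest tilted, hub up, against the ring on the plate. I re-gripped it by the hub with the tool tilted to match, levelled it and set it on the ring, and carried everything after that at about 0.3 m. I don't know how hard the gear pressed on the lever, and I didn't check the lever itself for movement.

**Last checks:** these are from the wrist camera, in mm:

| Part | Position (x, y) | Notes |
|---|---|---|
| Plate | 487.3, -400.3 | |
| Ring | 488, -400 | Estimated from its visible arc; the gear covered most of it after the fall |
| Gear | 489, -400.2 | |
| Bush | 489, -400.7 | Measured before the block went on |
| Block | 489, -401.3 | Top at 132.4, level; expected 133 |

Neighbouring parts are centred within about 1 mm, and the block is within about 2 mm of the plate's centre. The camera's depth readings ran about 0.6 mm low throughout, which accounts for the block height.

The scene picture shows the insulator and steel bush still standing in their pockets, and the bolt and orange ring still lying on the bench. The gripper is clear of everything. None of the last checks failed.

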